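# Load a gauge rod into its checking fixture

## Task

Take the steel gauge rod off the wooden V rests and press it down sideways into the two spring clips of the checking fixture, slim nose pointing at the guard block but still outside it, until it has snapped fully home in both clips. Then slide it along in the clips until its nose comes up firmly against the stop hidden inside the guard block, feeling for it gently rather than ramming it, and let go of the rod there. Leave the other things on the bench where they are.

Things in the scene. Friction and masses are not known exactly. Their poses are not given: they have to be found in the camera images.
- rod_mid (a point): The gauge rod: a round bar of bright steel, 226 mm long, about 0.18 kg (varies): a part 178 mm long, 16 mm in diameter, then a slim dark nose 48 mm long, 10 mm in diameter. This point: on the axis, 90 mm from the blunt end, about its balance point; x runs along the rod toward the nose. It starts level in the V rests, axis 45 mm above the bench. Grip it here, across the rod.
- rod_tip (a point): The very tip of the rod's slim nose, on the axis, 136 mm from rod_mid; x points out along the rod.
- rest: The pair of V rests: two wooden V blocks 12 mm wide, 90 mm apart, up to 46 mm high, on a dark base plate 120 x 42 x 6 mm. Origin in the middle of its underside on the bench, x along the rod it carries, toward the nose. Fixed.
- fixture: The checking fixture: a grey base plate 250 x 50 x 8 mm with two C-shaped spring clips and, at its +x end, a dark steel guard block. Origin on the bench half-way between the clips, x along the clips' common axis toward the guard block, z up. Fixed.
- clip_axis (a point): Point on the axis of the two clips half-way between them, 52 mm above the bench: where the axis of a snapped-in rod lies. x as the fixture's. The clips stand 52 mm either side of it along x, each 14 mm wide, leaving 90 mm free between them for the fingers (base plate top 44 mm below the axis, nothing else there).
- guard: The guard block, dark steel, 56 x 34 mm, on the fixture, its top 69 mm above the bench, with a bore 18 mm square along the clip axis, covered on top: the nose can enter only lengthwise. In the bore a rigid stop is locked at an unknown depth, its face 14 to 42 mm behind the mouth, different each time: it must be found by touch. Origin: as the fixture's.
- guard_mouth (a point): Centre of the bore's open mouth in the guard block, on the clip axis, 117 mm from clip_axis along x; x points into the bore. With rod_mid 25 mm short of clip_axis (x = -25 mm) the tip stands 6 mm outside the mouth and the thick part still spans both clips (not so if it is more than 4 mm farther back).
- cam_cap_mid (a point): A cam bearing cap, a brown bridge-shaped block 17 x 60 x 20 mm lying on the bench, loose; its centre. A bystander.
- feeler_mid (a point): A folded feeler gauge, a dark flat bar 14 x 92 x 10 mm lying on the bench, loose; its centre. A bystander.
- clip_near (a point): Axis point of the clip away from the guard block. Each clip is a rigid black V saddle under two sprung steel jaws whose flared ends reach 17 mm above the axis and whose lips close over the rod.
- clip_far (a point): Axis point of the clip next to the guard block. A rod pressed straight down meets the flares with its axis some 14 mm above the clip axis, takes about 9 to 17 N in all to snap past the lips of both clips (it varies with friction), then drops onto the rigid saddles. Seated, it slides lengthwise easily.

How it is judged:
By the outcome, as a careful person would: the job done as asked, in the order asked, and still so for the second after the job is handed in, with the robot touching nothing.
It also fails if it takes over 48 s, if anything falls off the work surface, if the arm or the gripper's body presses on something with over 40 N, if the wrist force passes 120 N, or if a joint passes its speed limit or range.

## Robot

A 6-joint arm with a two-finger parallel gripper is mounted at the origin on a cart in front of the work surface, level with it; the furniture and walls round the work are solid. World frame = base frame: x ahead of the robot, y to its left, z up, the work surface at z = 0. Lengths are in m, angles in degrees, forces in N, time in s.
With the tool pointing down it reaches from about 0.325 to 0.775 m from the base axis. Payload 5.5 kg.
Tool frame: the origin (TCP) lies on the front face of the gripper's body, between the roots of the fingers; the fingertips stand 80 mm ahead of it and the grasp point (between the pads) lies 61 mm ahead of it; y points along the fingers, z is the direction in which the jaws open and shut, and the axes are right-handed (so a half turn about y gives the same grasp; the last joint's range is limited). The gripper opens to 88 mm and grips with 3 to 60 N. Pads are 20 mm wide; open, the fingers measure 115 mm over their backs; the gripper's body (75 mm by 178 mm) begins 61 mm behind the grasp point.
Start: joints at [-74.926, 5.22, 70.514, -0, 104.267, -3.249], TCP at [0.189, -0.57, 0.303] pointing down, gripper open.
Joint ranges: [-164.24, 164.24], [-49.07, 125.15], [9.68, 141.18], [-86.29, 266.29], [3.28, 154.24], [-151.56, 151.56]. Speed limits (degrees/s): [147.25, 147.25, 172.46, 180, 180, 180].

## Interface

Orientations are given as a 3x3 rotation matrix whose columns are the frame's x, y, z axes.
In Python, from bench import * gives the robot as it stands.
- The arm moves only by the tool step_arm, never from a script. Its argument "increments" is a list of rows, each a list of 7 numbers: the finger opening in m, from 0 to 0.0878, then the shift along the world's x, y, z in m, then the turn, a rotation vector about the world's x, y, z in degrees. In form: [[hand, x, y, z, wx, wy, wz], ...]. A call has 1 to 20 rows; each row shifts and turns the commanded pose from where the row before left it; what a row does not reach is not made up. A row lasts 1/12 s, in which the tool goes at most 41.7 mm and 7.16 degrees, less where a joint would pass 70% of its speed; a pose out of reach is approached as far as the arm can. A call is refused whole if a number of a shift passes 0.0417 or a number of a turn 7.16, either way. A call with a gripper value outside its range is refused whole. The fingers move at their own pace and stop on an object; "force" is the grip in N (left out, the last holds). Time passes only in rows, so rows that do not move let the fingers close. It gives the time, the measured TCP pose, the force and the opening at its end, in the units of the state.
- state(): the state, without advancing time (a new reading comes with each control period).
- grab_frame(name): name is "scene" or "side" or "wrist"; returns (picture, depth): 384x512x3 uint8, red, green, blue; 384x512 float32, m along the optical axis (not along the pixel's ray), 0 where there is no reading.
- get_calibration(name): a dict with "vfov" (degrees; the focal length in pixels is half the picture's height over the tangent of half this angle, whatever the lens; pixels are square), "cx", "cy" (the principal point, pixels), "pose" (4x4, takes a point from camera to world coordinates); the wrist camera has in their place "tool_from_camera" (4x4, takes a point from camera to tool coordinates, whose origin is the TCP and whose axes are the tool frame's). Camera axes: x right, y down, z forward; pixel columns grow to the right and rows downward; lengths in m; the calibration is good to about 2 mm. The wrist camera is an equidistant fisheye: a pixel r from the principal point sees the ray r / f radians off the axis. A picture is of the moment at which its call begins: read the wrist's pose just before it. get_calibration takes no time and is no camera call.
- finish_job(): hands the job in, once; it reports no verdict.
The state is a dict: "clock": time; "joints": joint angles; "qvel": joint speeds; "joint_efforts": joint torques, N m; "tool_pos": TCP position; "tool_rot": TCP orientation; "contact_force": force on the tool from outside, world axes, zero at the start; "wrist_torque": the same for the moment, N m; "finger_gap": finger opening in m.
Only numpy, scipy, OpenCV 4.12 (cv2) and the standard library are available. Lean on these libraries where they do the work, as an engineer would, in place of code of your own. Each camera call takes 0.05 s, during which the arm holds its last target.

## Working session

There is one attempt and no reset: what is moved stays moved. The work goes in short steps, Python scripts to look and compute and a tool call to move; the robot and the scene stay as the last step left them, time stands still between calls to the robot, and variables do not carry over. Pictures are saved under pics/ and viewed, and the job is handed in when it is done.

Besides the shell and the picture viewer there is one more tool, called after ">>>" as name([rows], argument=value, ...), one row to a line, values as JSON. step_arm: Moves the arm, as the interface text tells. Its arguments: {"type":"object","properties":{"increments":{"type":"array"},"force":{"type":"number"}},"required":["increments"]}

```bash
ls; mkdir -p pics; python3 - <<'E'
from bench import *
import cv2,numpy as np
s=state();print(s)
for n in("scene","side"):
    p,d=grab_frame(n);np.savez(f"pics/{n}0.npz",p=p,d=d)
    cv2.imwrite(f"pics/{n}0.png",p[:,:,::-1]);print(n,get_calibration(n))
print(get_calibration("wrist"))
E
```

```text
pics
{'clock': 0.0, 'joints': array([-7.49269780e+01,  5.26364699e+00,  7.05796252e+01,  9.43567930e-04,
        1.04266063e+02, -3.24901863e+00]), 'qvel': array([ 0.01117631, -0.08875463, -0.034529  , -0.08781002,  0.03374423,
       -0.04739967]), 'joint_efforts': array([-4.00320045e-03, -4.46446466e+01, -4.06453264e+01,  6.94413995e-02,
        2.92194926e-02, -1.39584936e-04]), 'tool_pos': array([ 0.18857976, -0.56945772,  0.30152332]), 'tool_rot': array([[-9.49303379e-01, -4.80829656e-04,  3.14361039e-01],
       [-3.14361382e-01,  1.84675075e-03, -9.49301591e-01],
       [-1.24094126e-04, -9.99998179e-01, -1.90428100e-03]]), 'contact_force': array([-0.02256033, -1.15766375,  0.46688365]), 'wrist_torque': array([-0.01337547,  0.02965654, -0.03282728]), 'finger_gap': 0.08783295739645373}
scene {'vfov': 44.7495747348045, 'cx': 254.39167070578057, 'cy': 188.1641588602694, 'pose': array([[-0.72651472, -0.55671911,  0.4027905 ,  0.1338305 ],
       [-0.68711737,  0.58279172, -0.43384737,  0.69578877],
       [ 0.00678815, -0.59196085, -0.80593813,  0.762502  ],
       [ 0.        ,  0.        ,  0.        ,  1.        ]])}
side {'vfov': 47.1503790682351, 'cx': 258.5496242768185, 'cy': 184.61895561477976, 'pose': array([[ 0.99233498,  0.09777642, -0.07557153,  0.56905394],
       [ 0.12296699, -0.72058801,  0.68237237, -0.26930521],
       [ 0.01226399, -0.68643477, -0.72708796,  0.70148143],
       [ 0.        ,  0.        ,  0.        ,  1.        ]])}
{'vfov': 65.70646984690485, 'cx': 258.8098555102492, 'cy': 193.00818620391058, 'tool_from_camera': array([[ 1.46330808e-03,  9.53310400e-01,  3.01988642e-01,
        -8.28238585e-02],
       [ 1.99770757e-05, -3.01988993e-01,  9.53311412e-01,
        -8.30348653e-02],
       [ 9.99998929e-01, -1.38895544e-03, -4.60947288e-04,
        -5.56326942e-04],
       [ 0.00000000e+00,  0.00000000e+00,  0.00000000e+00,
         1.00000000e+00]])}
```

View pics/scene0.png

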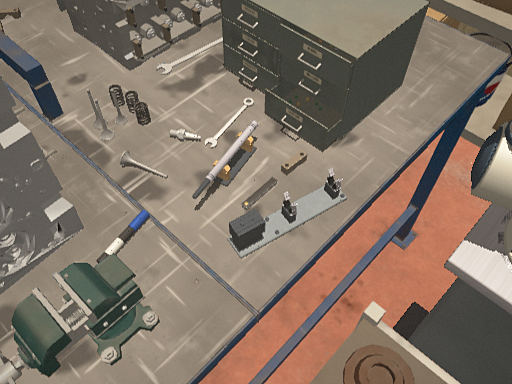

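View pics/side0.png

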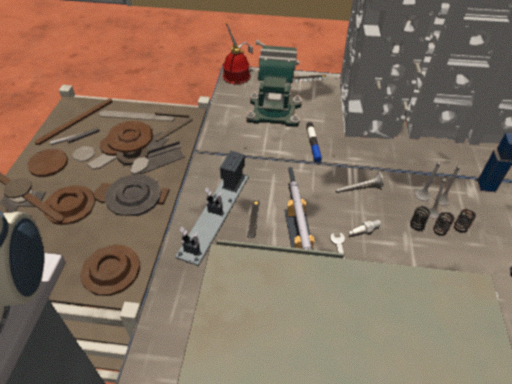

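The scene view shows the rod on its rests (tip about (198,195), blunt end (253,125)). It also shows the fixture, with its guard at (247,230) and clips at (289,207) and (333,183), and a cabinet with an open drawer behind the rod. Next I'll measure from depth.

```bash
cat > h.py <<'E'
import numpy as np,cv2
from bench import *
def cloud(n,f):
    z=np.load(f);d=z['d'];p=z['p'];c=get_calibration(n)
    H,W=d.shape;fl=H/2/np.tan(np.radians(c['vfov']/2))
    v,u=np.mgrid[:H,:W]
    P=np.stack([(u-c['cx'])/fl*d,(v-c['cy'])/fl*d,d],-1)
    T=c['pose'];return P@T[:3,:3].T+T[:3,3],p,d
def proj(n,X):
    c=get_calibration(n);T=np.linalg.inv(c['pose']);q=np.atleast_2d(X)@T[:3,:3].T+T[:3,3]
    fl=192/np.tan(np.radians(c['vfov']/2))
    return np.c_[q[:,0]/q[:,2]*fl+c['cx'],q[:,1]/q[:,2]*fl+c['cy']]
E
python3 - <<'E'
from h import *
X,p,d=cloud("scene","pics/scene0.npz")
for u,v in [(198,195),(225,155),(253,125),(247,220),(289,197),(333,173),(237,250),(343,195),(260,192),(293,161),(300,130),(290,120),(200,300)]: print('sc',u,v,X[v,u].round(4))
Y,p2,d2=cloud("side","pics/side0.npz")
for u,v in [(291,170),(301,225),(308,245),(234,160),(213,200),(190,238),(253,218),(280,250),(300,300)]: print('sd',u,v,Y[v,u].round(4))
im=cv2.resize(p[80:270,170:370],None,fx=4,fy=3.15*4/3.15,interpolation=cv2.INTER_CUBIC)[:600,:,::-1];cv2.imwrite('pics/c1.png',cv2.resize(im,(780,585)))
im=cv2.resize(p2[140:270,170:330],None,fx=4.5,fy=4.5,interpolation=cv2.INTER_CUBIC)[:,:,::-1];cv2.imwrite('pics/c2.png',im)
E
```

```text
sc 198 195 [0.5579 0.395  0.0458]
sc 225 155 [0.5883 0.2936 0.051 ]
sc 253 125 [0.605  0.1948 0.0506]
sc 247 220 [0.442  0.382  0.0694]
sc 289 197 [0.4245 0.2887 0.0609]
sc 333 173 [0.4007 0.1874 0.0601]
sc 237 250 [0.4378 0.4133 0.0074]
sc 343 195 [0.3707 0.1827 0.0117]
sc 260 192 [0.4961 0.289  0.0084]
sc 293 161 [0.4943 0.1915 0.0216]
sc 300 130 [0.5394 0.1157 0.023 ]
sc 290 120 [0.5696 0.1148 0.0317]
sc 200 300 [4.183e-01 5.239e-01 3.000e-04]
sd 291 170 [0.5638 0.392  0.0512]
sd 301 225 [0.593  0.2464 0.0537]
sd 308 245 [0.6081 0.203  0.0532]
sd 234 160 [0.4443 0.3854 0.071 ]
sd 213 200 [0.4138 0.3028 0.0336]
sd 190 238 [0.3832 0.2208 0.0101]
sd 253 218 [0.4975 0.2862 0.0101]
sd 280 250 [0.5616 0.0747 0.2112]
sd 300 300 [ 0.5919 -0.0039  0.2253]
```

View pics/c1.png

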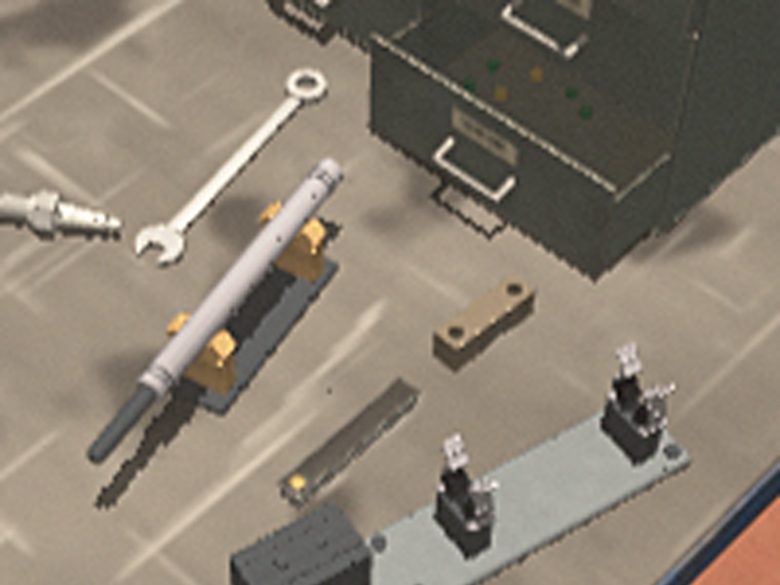

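View pics/c2.png

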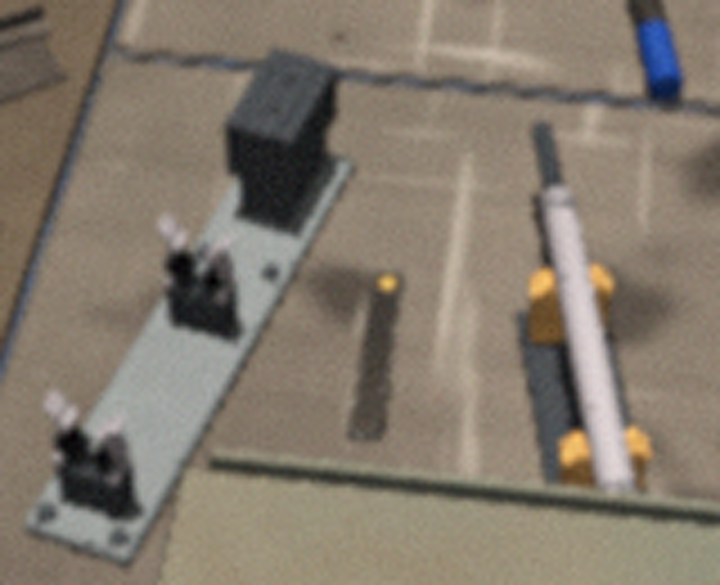

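```bash
cat > fit.py <<'E'
from h import *
def axis(P):
    c=P.mean(0);d=np.linalg.svd(P-c)[2][0]
    d=d*np.sign(d[1]);return c,d
def run(sf):
  for n in sf:
    X,p,d=cloud(n,sf[n]);V=X.reshape(-1,3);ok=(d.reshape(-1)>0)
    # rod: region between lines
    a=np.array([.605,.195]);b=np.array([.558,.395]);u=(b-a)/np.linalg.norm(b-a);nn=np.array([u[1],-u[0]])
    q=V[:,:2]-a;s=q@u;t=q@nn
    m=ok&(abs(t)<.02)&(V[:,2]>.049)&(V[:,2]<.058)&(s>-.03)&(s<.17)
    m2=ok&(abs(t)<.012)&(V[:,2]>.040)&(V[:,2]<.058)&(s>-.05)&(s<.25)
    c,dd=axis(V[m]);print(n,'rod',m.sum(),c.round(4),dd.round(4),'yaw',np.degrees(np.arctan2(dd[1],dd[0])).round(2))
    ss=(V[m2]-c)@dd;print('  extent',np.percentile(ss,[0,1,99,100]).round(4),'blunt',(c+dd*ss.min()).round(4),'tip',(c+dd*ss.max()).round(4),'ztop',np.percentile(V[m,2],95))
    # guard top
    a=np.array([.415,.25]);m=ok&(abs(V[:,0]-.44)<.05)&(abs(V[:,1]-.385)<.05)&(V[:,2]>.063)&(V[:,2]<.078)
    r=cv2.minAreaRect(V[m,:2].astype(np.float32)*1000);print('  guard top',m.sum(),V[m].mean(0).round(4),r)
    m=ok&(abs(V[:,0]-.415)<.09)&(V[:,1]>.14)&(V[:,1]<.43)&(V[:,2]>.004)&(V[:,2]<.0135)&(V[:,0]<.40+ (V[:,1]-.187)*.21+.04)
    r=cv2.minAreaRect(V[m,:2].astype(np.float32)*1000);print('  base',m.sum(),np.median(V[m,2]),r)
    print('  baseall',r[0], cv2.boxPoints(r).round(1).tolist())
    for y in(.19,.29):
      m=ok&(abs(V[:,0]-.41)<.05)&(abs(V[:,1]-y)<.03)&(V[:,2]>.018)&(V[:,2]<.075)
      print('  clip',m.sum(),V[m].mean(0).round(4),V[m].min(0).round(4),V[m].max(0).round(4))
E
python3 -c "
from fit import *
run({'scene':'pics/scene0.npz','side':'pics/side0.npz'})"
```

```text
scene rod 434 [0.5877 0.2762 0.0517] [-2.189e-01  9.757e-01 -7.000e-04] yaw 102.65
  extent [-0.0944 -0.0907  0.1299  0.1322] blunt [0.6084 0.1841 0.0518] tip [0.5588 0.4052 0.0516] ztop 0.053891546122509286
  guard top 581 [0.4382 0.3867 0.0689] ((439.33782958984375, 385.1498107910156), (57.41732406616211, 36.565155029296875), 76.0635757446289)
  base 1973 0.008096699594474566 ((374.1464538574219, 288.96405029296875), (278.20892333984375, 130.23898315429688), 76.37958526611328)
  baseall (374.1464538574219, 288.96405029296875) [[278.1000061035156, 169.10000610351562], [404.70001220703125, 138.39999389648438], [470.20001220703125, 408.79998779296875], [343.6000061035156, 439.5]]
  clip 275 [0.3914 0.197  0.0429] [0.376  0.186  0.0183] [0.4089 0.2049 0.07  ]
  clip 266 [0.4162 0.2978 0.0437] [0.4011 0.2874 0.0183] [0.4339 0.3053 0.0703]
side rod 497 [0.5896 0.2725 0.0527] [-0.2241  0.9746 -0.001 ] yaw 102.95
  extent [-0.0795 -0.077   0.1284  0.133 ] blunt [0.6074 0.1951 0.0528] tip [0.5597 0.4021 0.0526] ztop 0.05502692014034536
  guard top 359 [0.4409 0.3812 0.0698] ((440.42181396484375, 383.8465270996094), (57.86192321777344, 34.523067474365234), 75.91316986083984)
  base 1706 0.009133496965885113 ((390.4423828125, 289.7705078125), (287.1532287597656, 134.1407470703125), 79.68846130371094)
  baseall (390.4423828125, 289.7705078125) [[298.79998779296875, 160.5], [430.70001220703125, 136.5], [482.1000061035156, 419.0], [350.20001220703125, 443.0]]
  clip 305 [0.3929 0.1904 0.0432] [0.376  0.1826 0.0183] [0.4088 0.2015 0.0721]
  clip 269 [0.4181 0.2912 0.0419] [0.4017 0.2828 0.018 ] [0.4338 0.3028 0.0716]
```

>>> step_arm([
  [0.0878,0.006,0.015,0.002,0,0,2.2],
  [0.0878,0.011,0.0285,0.0025,0,0,4.2],
  [0.0878,0.011,0.0285,0.0025,0,0,4.2],
  [0.0878,0.011,0.0285,0.0025,0,0,4.2],
  [0.0878,0.011,0.0285,0.0025,0,0,4.2],
  [0.0878,0.011,0.0285,0.0025,0,0,4.2],
  [0.0878,0.011,0.0285,0.0025,0,0,4.2],
  [0.0878,0.011,0.0285,0.0025,0,0,4.2],
  [0.0878,0.011,0.0285,0.0025,0,0,4.2],
  [0.0878,0.011,0.0285,0.0025,0,0,4.2],
  [0.0878,0.011,0.0285,0.0025,0,0,4.2],
  [0.0878,0.011,0.0285,0.0025,0,0,4.2],
  [0.0878,0.011,0.0285,0.0025,0,0,4.2],
  [0.0878,0.011,0.0285,0,0,0,4.2],
  [0.0878,0.011,0.0285,0,0,0,4.2],
  [0.0878,0.011,0.0285,0,0,0,4.2],
  [0.0878,0.011,0.0285,0,0,0,4.2],
  [0.0878,0.011,0.0285,0,0,0,4.2],
  [0.0878,0.011,0.0285,0,0,0,4.2],
  [0.0878,0.011,0.0285,0,0,0,4.2],
])

```text
clock: 1.77
tool_pos: [0.4037, -0.0115, 0.3344]
tool_rot: [[0.183, -0.0, 0.983], [-0.983, -0.0, 0.183], [0.0, -1.0, -0.0]]
contact_force: [0.9, -0.4, -0.1]
finger_gap: 0.0876
```

>>> step_arm([
  [0.0878,0.004,0.0275,0,0,0,0.6],
  [0.0878,0.004,0.0275,0,0,0,0.6],
  [0.0878,0.004,0.0275,0,0,0,0.6],
  [0.0878,0.004,0.0275,0,0,0,0.6],
  [0.0878,0.004,0.0275,0,0,0,0],
  [0.0878,0.004,0.0275,0,0,0,0],
  [0.0878,0.004,0.0275,0,0,0,0],
  [0.0878,0.004,0.0275,0,0,0,0],
  [0.0878,0.004,0.0275,0,0,0,0],
  [0.0878,0.03,0.0072,-0.017,0,0,0],
  [0.0878,0.03,0.0072,-0.017,0,0,0],
  [0.0878,0.03,0.0072,-0.017,0,0,0],
  [0.0878,0.03,0.0072,-0.017,0,0,0],
  [0.0878,0.03,0.0072,-0.017,0,0,0],
  [0.0878,0,0,0,0,0,0],
  [0.0878,0,0,0,0,0,0],
])

```text
clock: 3.1
tool_pos: [0.5899, 0.2702, 0.2449]
tool_rot: [[0.22, -0.007, 0.976], [-0.976, -0.003, 0.22], [0.001, -1.0, -0.008]]
contact_force: [-0.3, 0.1, 0.2]
finger_gap: 0.0878
```

```bash
python3 - <<'E'
from h import *
s=state();print({k:np.round(s[k],4).tolist() for k in('tool_pos','tool_rot','contact_force','joints')})
p,d=grab_frame("wrist");np.savez("pics/w1.npz",p=p,d=d,tp=s['tool_pos'],tr=s['tool_rot']);cv2.imwrite("pics/w1.png",cv2.resize(p[:,:,::-1],(768,576)))
E
```

```text
{'tool_pos': [0.5899, 0.2702, 0.2449], 'tool_rot': [[0.2197, -0.0073, 0.9755], [-0.9756, -0.0029, 0.2197], [0.0012, -1.0, -0.0078]], 'contact_force': [-0.3299, 0.0761, 0.1777], 'joints': [21.6032, 12.9081, 67.8709, 0.002, 99.6709, 8.9121]}
```

View pics/w1.png

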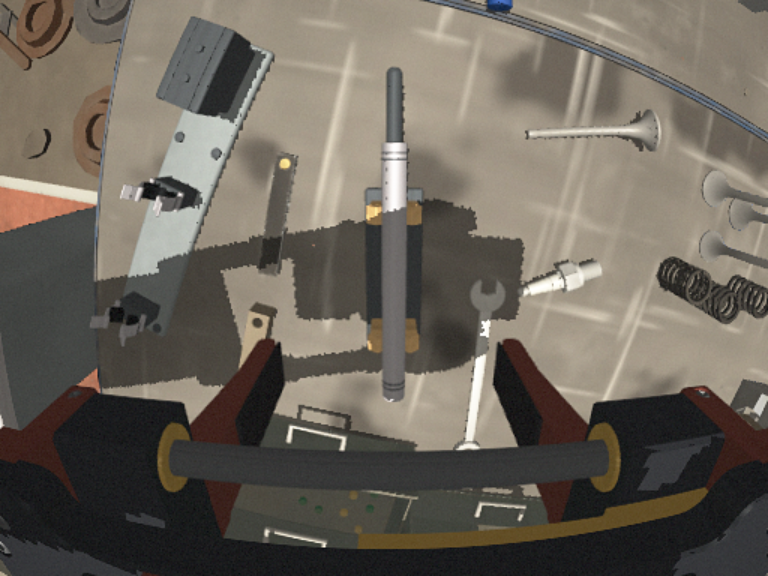

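The wrist view shows the rod vertical in the picture, nose tip at (394,70) and blunt end at (394,398), with the fixture to its left. I'll back-project these points.

```bash
cat >> h.py <<'E'
def wcloud(f):
    z=np.load(f);d=z['d'];p=z['p'];c=get_calibration("wrist");H,W=d.shape
    fl=H/2/np.tan(np.radians(c['vfov']/2));v,u=np.mgrid[:H,:W]
    a,b=u-c['cx'],v-c['cy'];r=np.hypot(a,b)+1e-9;th=r/fl;k=np.tan(th)/r
    P=np.stack([a*k*d,b*k*d,d],-1);T=c['tool_from_camera'];P=P@T[:3,:3].T+T[:3,3]
    return P@z['tr'].T+z['tp'],p,d
E
cat > fitw.py <<'E'
from h import *
from fit import axis
import sys
V,p,d=wcloud(sys.argv[1]);ok=(d>0).ravel();V=V.reshape(-1,3)
a=np.array([.607,.190]);b=np.array([.559,.4035]);u=(b-a)/np.linalg.norm(b-a);nn=np.array([u[1],-u[0]])
q=V[:,:2]-a;s=q@u;t=q@nn
m=ok&(abs(t)<.02)&(V[:,2]>.049)&(V[:,2]<.06)&(s>-.01)&(s<.17)
c,dd=axis(V[m]);print('rod',m.sum(),c.round(4),dd.round(4),'yaw',np.degrees(np.arctan2(dd[1],dd[0])).round(2),'ztop',np.percentile(V[m,2],97).round(4))
m2=ok&(abs(t)<.014)&(V[:,2]>.040)&(V[:,2]<.06)&(s>-.05)&(s<.25)
ss=(V[m2]-c)@dd;print(np.percentile(ss,[0,.5,99.5,100]).round(4),'blunt',(c+dd*ss.min()).round(4),'tip',(c+dd*ss.max()).round(4))
m=ok&(abs(V[:,0]-.44)<.05)&(abs(V[:,1]-.385)<.05)&(V[:,2]>.063)&(V[:,2]<.078)
print('guard',m.sum(),V[m].mean(0).round(4),cv2.minAreaRect(V[m,:2].astype(np.float32)*1000))
for y in(.19,.29):
  m=ok&(abs(V[:,0]-.41)<.05)&(abs(V[:,1]-y)<.03)&(V[:,2]>.018)&(V[:,2]<.075)
  if m.sum(): print('clip',m.sum(),V[m].mean(0).round(4),V[m].min(0).round(4),V[m].max(0).round(4))
E
python3 fitw.py pics/w1.npz; python3 - <<'E'
from h import *
X,p,d=wcloud("pics/w1.npz")
for u,v in [(488,290),(484,340),(262,320),(330,300),(394,270),(560,280)]: print(u,v,X[int(v/1.5),int(u/1.5)].round(4))
E
```

```text
rod 2498 [0.589  0.2775 0.0525] [-2.158e-01  9.764e-01  3.000e-04] yaw 102.46 ztop 0.0547
[-0.0949 -0.0928  0.1284  0.1314] blunt [0.6095 0.1849 0.0525] tip [0.5607 0.4058 0.0526]
guard 2020 [0.4425 0.3855 0.0699] ((440.81890869140625, 385.7745361328125), (56.22754669189453, 35.8483772277832), 75.69534301757812)
clip 703 [0.3946 0.1975 0.0436] [0.3764 0.1857 0.0181] [0.4097 0.2063 0.072 ]
clip 732 [0.42   0.2974 0.0464] [0.4007 0.2861 0.0181] [0.4353 0.3057 0.0715]
488 290 [0.667  0.2674 0.0013]
484 340 [0.6743 0.2279 0.0058]
262 320 [0.501  0.2115 0.0207]
330 300 [0.5492 0.2318 0.001 ]
394 270 [0.5885 0.28   0.0537]
560 280 [0.7157 0.2922 0.0173]
```

>>> step_arm([
  [0.06,0,0.0015,-0.02,0,0,0],
  [0.06,0,0,-0.028,0,0,0],
  [0.06,0,0,-0.028,0,0,0],
  [0.06,0,0,-0.028,0,0,0],
  [0.06,0,0,-0.02,0,0,0],
  [0.06,0,0,-0.01,0,0,0],
  [0.06,0,0,0,0,0,0],
  [0.06,0,0,0,0,0,0],
])

```text
clock: 3.82
tool_pos: [0.5896, 0.2721, 0.118]
tool_rot: [[0.22, 0.002, 0.975], [-0.975, 0.001, 0.22], [-0.0, -1.0, 0.003]]
contact_force: [1.2, -0.2, 0.7]
finger_gap: 0.0604
```

>>> step_arm([
  [0.06,0.0003,0,-0.008,0,0,0],
  [0.06,0,0,-0.003,0,0,0],
  [0.06,0,0,0,0,0,0],
  [0.06,0,0,0,0,0,0],
  [0.06,0,0,0,0,0,0],
])

```text
clock: 4.23
tool_pos: [0.5901, 0.272, 0.1051]
tool_rot: [[0.22, 0.001, 0.975], [-0.975, 0.0, 0.22], [-0.0, -1.0, 0.001]]
contact_force: [0.5, 0.2, 0.9]
finger_gap: 0.0598
```

>>> step_arm([
  [0.03,0,0,0,0,0,0],
  [0.02,0,0,0,0,0,0],
  [0.01,0,0,0,0,0,0],
  [0.0,0,0,0,0,0,0],
  [0.0,0,0,0,0,0,0],
  [0.0,0,0,0,0,0,0],
], force=15)

```text
clock: 4.73
tool_pos: [0.5899, 0.2719, 0.1046]
tool_rot: [[0.22, -0.0, 0.975], [-0.975, -0.0, 0.22], [0.0, -1.0, -0.0]]
contact_force: [-1.0, -0.3, -0.1]
finger_gap: 0.0235
```

>>> step_arm([
  [0.0,0,0,0,0,0,0],
  [0.0,0,0,0,0,0,0],
  [0.0,0,0,0,0,0,0],
], force=50)

```text
clock: 4.98
tool_pos: [0.5908, 0.2721, 0.1052]
tool_rot: [[0.22, 0.003, 0.975], [-0.975, 0.001, 0.22], [-0.0, -1.0, 0.003]]
contact_force: [4.7, 1.9, -0.1]
finger_gap: 0.0147
```

>>> step_arm([
  [0.0,0,0,0,0,0,0],
  [0.0,0,0,0.003,0,0,0],
  [0.0,0,0,0.01,0,0,0],
  [0.0,0,0,0.02,0,0,0],
  [0.0,0,0,0.025,0,0,0],
  [0.0,0,0,0.02,0,0,0],
  [0.0,0,0,0,0,0,0],
])

```text
clock: 5.57
tool_pos: [0.5909, 0.2724, 0.1887]
tool_rot: [[0.22, 0.006, 0.975], [-0.975, 0.003, 0.22], [-0.001, -1.0, 0.007]]
contact_force: [0.8, 0.6, -0.2]
finger_gap: 0.0149
```

```bash
python3 - <<'E'
from h import *
s=state();print({k:np.round(s[k],4).tolist() for k in('tool_pos','tool_rot','contact_force','wrist_torque','finger_gap')})
p,d=grab_frame("wrist");np.savez("pics/w2.npz",p=p,d=d,tp=s['tool_pos'],tr=s['tool_rot']);cv2.imwrite("pics/w2.png",cv2.resize(p[:,:,::-1],(768,576)))
E
```

```text
{'tool_pos': [0.5909, 0.2724, 0.1887], 'tool_rot': [[0.2204, 0.0064, 0.9754], [-0.9754, 0.0027, 0.2204], [-0.0013, -1.0, 0.0069]], 'contact_force': [0.7718, 0.6278, -0.1812], 'wrist_torque': [-0.0707, -0.1194, -0.0409], 'finger_gap': 0.0149}
```

View pics/w2.png

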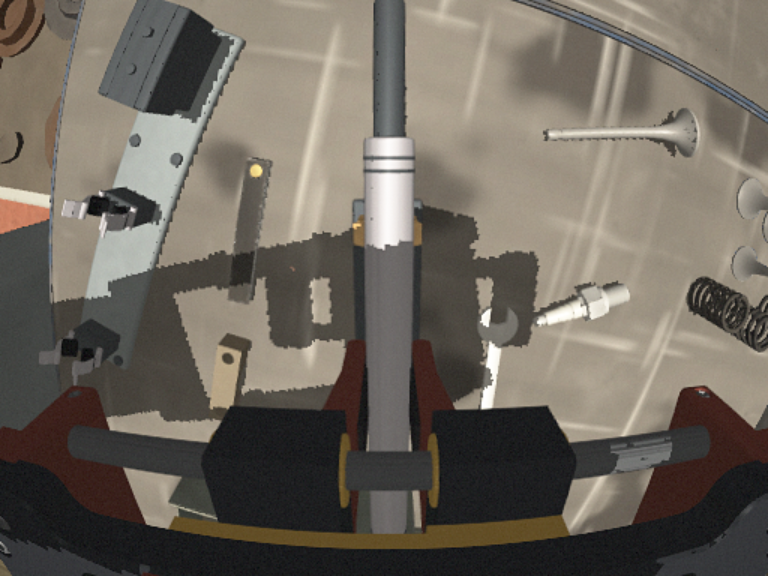

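```bash
cat > rodtool.py <<'E'
from h import *
import sys
def go(f):
    X,p,d=wcloud(f);z=np.load(f);T=(X-z['tp'])@z['tr']
    V=T.reshape(-1,3);ok=(d>0).ravel()
    b=ok&(abs(V[:,2])<.014)&(V[:,1]>.045)&(V[:,1]<.075)&(V[:,0]<-.02)&(V[:,0]>-.15)
    P=V[b];A=V[b&(V[:,0]>-.083)]
    # per-slice top(min y) and centre z
    for lo in np.arange(-.14,-.02,.01):
        q=P[(P[:,0]>lo)&(P[:,0]<lo+.01)]
        if len(q)>10: print(lo.round(3),len(q),'ytop',np.percentile(q[:,1],3).round(4),'z',q[:,2].min().round(4),q[:,2].max().round(4),((q[:,2].min()+q[:,2].max())/2).round(4))
    # fine shoulder
    for lo in np.arange(-.100,-.078,.0015):
        q=P[(P[:,0]>lo)&(P[:,0]<lo+.0015)]
        if len(q)>3: print('  w',lo.round(4),(q[:,2].max()-q[:,2].min()).round(4),np.percentile(q[:,1],5).round(4))
go(sys.argv[1])
E
python3 rodtool.py pics/w2.npz; python3 fitw.py pics/w2.npz | tail -3
```

```text
-0.14 136 ytop 0.0534 z -0.005 0.0049 -0.0001
-0.13 412 ytop 0.0535 z -0.005 0.0044 -0.0003
-0.12 436 ytop 0.0533 z -0.0055 0.0043 -0.0006
-0.11 444 ytop 0.0534 z -0.005 0.0048 -0.0001
-0.1 457 ytop 0.0534 z -0.0051 0.0048 -0.0001
-0.09 693 ytop 0.0505 z -0.0084 0.0076 -0.0004
-0.08 719 ytop 0.0504 z -0.0084 0.0077 -0.0003
-0.07 710 ytop 0.0504 z -0.0087 0.0073 -0.0007
-0.06 689 ytop 0.0505 z -0.0087 0.0074 -0.0006
-0.05 646 ytop 0.0504 z -0.0084 0.007 -0.0007
-0.04 613 ytop 0.0505 z -0.0087 0.0072 -0.0007
-0.03 570 ytop 0.0505 z -0.0088 0.0073 -0.0007
  w -0.1 0.0098 0.0538
  w -0.0985 0.0098 0.0535
  w -0.097 0.0093 0.0536
  w -0.0955 0.0093 0.0535
  w -0.094 0.0093 0.0535
  w -0.0925 0.0093 0.0532
  w -0.091 0.0093 0.0534
  w -0.0895 0.0138 0.0516
  w -0.088 0.016 0.051
  w -0.0865 0.0154 0.0508
  w -0.085 0.0155 0.0506
  w -0.0835 0.016 0.0505
  w -0.082 0.0155 0.0505
  w -0.0805 0.0155 0.0509
  w -0.079 0.016 0.0507fit.py:3: RuntimeWarning: Mean of empty slice.
  c=P.mean(0);d=np.linalg.svd(P-c)[2][0]
  ret = um.true_divide(
Traceback (most recent call last):
  File "fitw.py", line 8, in <module>
    c,dd=axis(V[m]);print('rod',m.sum(),c.round(4),dd.round(4),'yaw',np.degrees(np.arctan2(dd[1],dd[0])).round(2),'ztop',np.percentile(V[m,2],97).round(4))
                                                                                                                         ~~~~~~~~~~~~~^^^^^^^^^^^
IndexError: index -1 is out of bounds for axis 0 with size 0
```

The rod is held level and square to the jaws. Its shoulder is at tool x = -89 mm, so rod_mid is about 1 mm noseward of the grip. Next I'll move over the fixture.

>>> step_arm([
  [0.0,-0.012,-0.004,0,0,0,-1.8],
  [0.0,-0.022,-0.006,0,0,0,-3.5],
  [0.0,-0.03,-0.008,0,0,0,-4],
  [0.0,-0.03,-0.008,0,0,0,-4],
  [0.0,-0.03,-0.008,0,0,0,-4],
  [0.0,-0.03,-0.008,0,0,0,-4],
  [0.0,-0.022,-0.006,0,0,0,-3.5],
  [0.0,-0.012,-0.004,0,0,0,-2],
  [0.0,-0.004,-0.001,0,0,0,0],
  [0.0,0,0,0,0,0,0],
  [0.0,0,0,0,0,0,0],
  [0.0,0,0,0,0,0,0],
])

```text
clock: 6.62
tool_pos: [0.3984, 0.219, 0.182]
tool_rot: [[-0.243, -0.001, 0.97], [-0.97, -0.0, -0.243], [0.001, -1.0, -0.001]]
contact_force: [0.5, 0.5, -1.0]
finger_gap: 0.0151
```

```bash
python3 - <<'E'
from h import *
s=state();print({k:np.round(s[k],4).tolist() for k in('clock','tool_pos','tool_rot','contact_force','wrist_torque','finger_gap','joints')})
p,d=grab_frame("wrist");np.savez("pics/w3.npz",p=p,d=d,tp=s['tool_pos'],tr=s['tool_rot']);cv2.imwrite("pics/w3.png",cv2.resize(p[:,:,::-1],(768,576)))
for n in("scene","side"):
    p,d=grab_frame(n);np.savez(f"pics/{n}3.npz",p=p,d=d)
    c=p[120:290,180:380] if n=="scene" else p[120:290,140:340]
    cv2.imwrite(f"pics/{n}3.png",cv2.resize(c,None,fx=3.5,fy=3.5,interpolation=cv2.INTER_CUBIC)[:,:,::-1])
E
python3 rodtool.py pics/w3.npz
```

```text
{'clock': 6.6167, 'tool_pos': [0.3984, 0.219, 0.182], 'tool_rot': [[-0.2426, -0.0008, 0.9701], [-0.9701, -0.0004, -0.2426], [0.0006, -1.0, -0.0007]], 'contact_force': [0.4892, 0.495, -1.0474], 'wrist_torque': [-0.0149, -0.0807, -0.0409], 'finger_gap': 0.0151, 'joints': [24.5071, -17.1506, 103.572, -0.0029, 93.6297, 38.5499]}
-0.14 125 ytop 0.0534 z -0.0052 0.0047 -0.0003
-0.13 405 ytop 0.0534 z -0.0052 0.0042 -0.0005
-0.12 443 ytop 0.0534 z -0.0057 0.0042 -0.0008
-0.11 446 ytop 0.0532 z -0.0052 0.0046 -0.0003
-0.1 442 ytop 0.0533 z -0.0052 0.0046 -0.0003
-0.09 694 ytop 0.0503 z -0.0086 0.0075 -0.0005
-0.08 719 ytop 0.0504 z -0.0085 0.0075 -0.0005
-0.07 715 ytop 0.0504 z -0.0089 0.0071 -0.0009
-0.06 692 ytop 0.0503 z -0.0089 0.0072 -0.0009
-0.05 647 ytop 0.0503 z -0.0086 0.0068 -0.0009
-0.04 605 ytop 0.0503 z -0.0088 0.007 -0.0009
-0.03 582 ytop 0.0504 z -0.009 0.0071 -0.0009
  w -0.1 0.0098 0.0535
  w -0.0985 0.0093 0.0536
  w -0.097 0.0093 0.0534
  w -0.0955 0.0093 0.0536
  w -0.094 0.0093 0.0538
  w -0.0925 0.0093 0.0536
  w -0.091 0.0093 0.0535
  w -0.0895 0.0138 0.0537
  w -0.088 0.016 0.0505
  w -0.0865 0.016 0.0506
  w -0.085 0.0154 0.0505
  w -0.0835 0.0159 0.0506
  w -0.082 0.0156 0.0503
  w -0.0805 0.0155 0.0509
  w -0.079 0.0159 0.0505
```

View pics/w3.png

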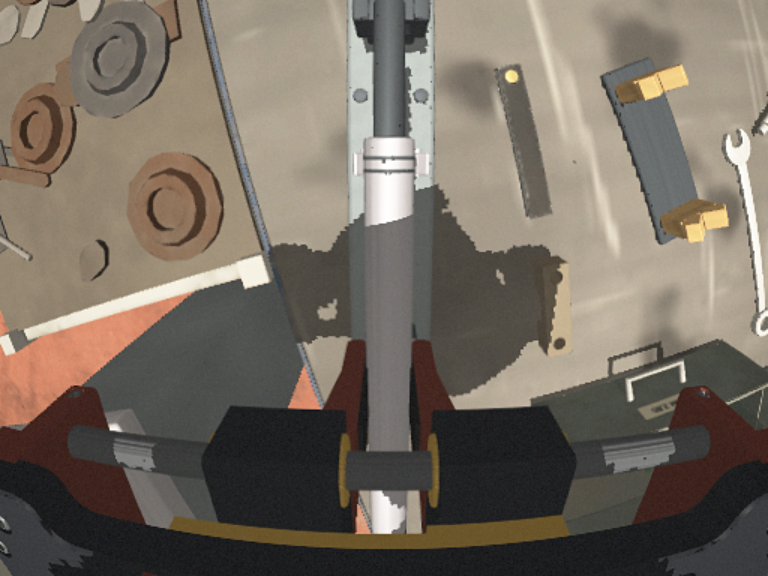

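View pics/side3.png

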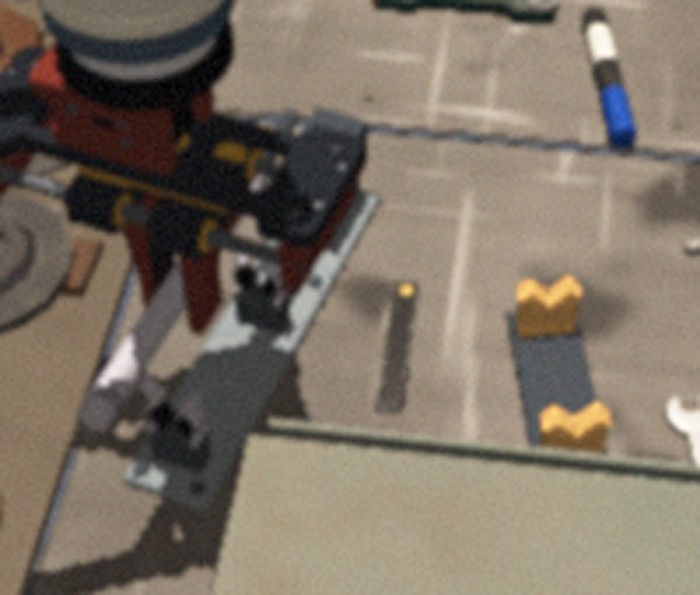

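View pics/scene3.png

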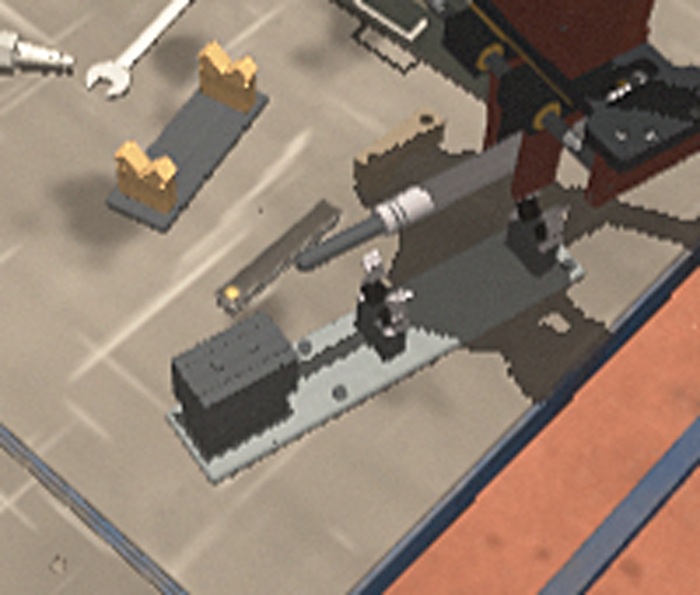

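The wrist view shows the rod above and parallel to the fixture plate, with the far clip's flares visible on both sides of the rod at (392,160). I'll measure the sideways offset in the tool frame.

```bash
cat > latw.py <<'E'
from h import *
import sys
f=sys.argv[1]
X,p,d=wcloud(f);z=np.load(f);T=(X-z['tp'])@z['tr'];W=X
ok=d>0
# base plate: world z .005-.012 ; per x-slice min/max of tool z
m=ok&(W[...,2]>.0055)&(W[...,2]<.0125)&(abs(T[...,2])<.04)
P=T[m]
for lo in np.arange(-.20,-.02,.02):
    q=P[(P[:,0]>lo)&(P[:,0]<lo+.02)]
    if len(q)>20: print('base',lo.round(3),len(q),q[:,2].min().round(4),q[:,2].max().round(4),((q[:,2].min()+q[:,2].max())/2).round(4))
m=ok&(W[...,2]>.06)&(W[...,2]<.075)&(abs(T[...,2])<.03)
P=T[m];
for nm,a,b in(('flare',-.11,-.05),('guard',-.22,-.12)):
    q=P[(P[:,0]>a)&(P[:,0]<b)]
    if len(q): print(nm,len(q),'x',q[:,0].min().round(4),q[:,0].max().round(4),'z',q[:,2].min().round(4),q[:,2].max().round(4),'ymid',np.median(q[:,1]).round(4)); 
    if len(q) and nm=='flare':
        for sgn in(-1,1):
            r=q[q[:,2]*sgn>0]; print(sgn,len(r),r.min(0).round(4),r.max(0).round(4),r.mean(0).round(4))
E
python3 latw.py pics/w3.npz
```

```text
base -0.18 103 -0.0247 0.0254 0.0004
base -0.16 527 -0.0245 0.0252 0.0003
base -0.14 811 -0.0245 0.0251 0.0003
base -0.12 815 -0.0245 0.0251 0.0003
base -0.1 586 -0.0247 0.0252 0.0002
base -0.08 397 -0.0247 0.0255 0.0004
base -0.06 518 -0.0244 0.0255 0.0006
base -0.04 517 -0.0249 0.0252 0.0001
flare 236 x -0.0835 -0.0742 z -0.0162 0.017 ymid 0.1132
-1 103 [-0.0835  0.1107 -0.0162] [-0.0742  0.1158 -0.0117] [-0.0792  0.113  -0.0139]
1 133 [-0.0835  0.1105  0.0108] [-0.0743  0.1183  0.017 ] [-0.079   0.1138  0.0139]
guard 517 x -0.1538 -0.1435 z -0.0169 0.0172 ymid 0.1123
```

>>> step_arm([
  [0.0,0.0008,-0.0002,-0.008,0,0,0],
  [0.0,0,0,-0.015,0,0,0],
  [0.0,0,0,-0.012,0,0,0],
  [0.0,0,0,-0.008,0,0,0],
  [0.0,0,0,-0.003,0,0,0],
  [0.0,0,0,0,0,0,0],
  [0.0,0,0,0,0,0,0],
  [0.0,0,0,0,0,0,0],
])

```text
clock: 7.43
tool_pos: [0.399, 0.2189, 0.1374]
tool_rot: [[-0.243, 0.001, 0.97], [-0.97, 0.001, -0.243], [-0.001, -1.0, 0.001]]
contact_force: [0.2, 0.7, -1.3]
finger_gap: 0.0151
```

```bash
python3 - <<'E'
from h import *
s=state();print({k:np.round(s[k],4).tolist() for k in('clock','tool_pos','tool_rot','contact_force','wrist_torque','finger_gap')})
p,d=grab_frame("wrist");np.savez("pics/w4.npz",p=p,d=d,tp=s['tool_pos'],tr=s['tool_rot']);cv2.imwrite("pics/w4.png",cv2.resize(p[:,:,::-1],(768,576)))
E
python3 latw.py pics/w4.npz;python3 rodtool.py pics/w4.npz | grep -v w
```

```text
{'clock': 7.4333, 'tool_pos': [0.399, 0.2189, 0.1374], 'tool_rot': [[-0.2432, 0.0011, 0.97], [-0.97, 0.0005, -0.2432], [-0.0008, -1.0, 0.0009]], 'contact_force': [0.1502, 0.6848, -1.3417], 'wrist_torque': [-0.0534, -0.0435, -0.0168], 'finger_gap': 0.0151}
base -0.16 824 -0.0256 0.0246 -0.0005
base -0.14 1298 -0.0253 0.0244 -0.0005
base -0.12 1317 -0.0254 0.0243 -0.0005
base -0.1 952 -0.0255 0.0244 -0.0006
base -0.08 572 -0.0258 0.0247 -0.0005
base -0.06 961 -0.0254 0.0244 -0.0005
base -0.04 906 -0.0254 0.0242 -0.0006
flare 591 x -0.0836 -0.0739 z -0.0172 0.0161 ymid 0.0699
-1 301 [-0.0836  0.0654 -0.0172] [-0.0739  0.0755 -0.0094] [-0.0789  0.07   -0.0132]
1 290 [-0.0835  0.0658  0.0084] [-0.074   0.0763  0.0161] [-0.0789  0.0703  0.0122]
-0.14 127 ytop 0.0531 z -0.0052 0.0047 -0.0003
-0.13 409 ytop 0.0533 z -0.0052 0.0042 -0.0005
-0.12 437 ytop 0.0533 z -0.0057 0.0042 -0.0008
-0.11 453 ytop 0.0534 z -0.0052 0.0046 -0.0003
-0.1 444 ytop 0.0532 z -0.0052 0.0046 -0.0003
-0.09 830 ytop 0.0504 z -0.0138 0.014 0.0001
-0.08 962 ytop 0.0504 z -0.0138 0.014 0.0001
-0.07 715 ytop 0.0504 z -0.0088 0.0071 -0.0008
-0.06 693 ytop 0.0505 z -0.0089 0.0072 -0.0009
-0.05 641 ytop 0.0503 z -0.0086 0.0068 -0.0009
-0.04 621 ytop 0.0504 z -0.0088 0.007 -0.0009
-0.03 568 ytop 0.0504 z -0.009 0.0071 -0.001
```

View pics/w4.png

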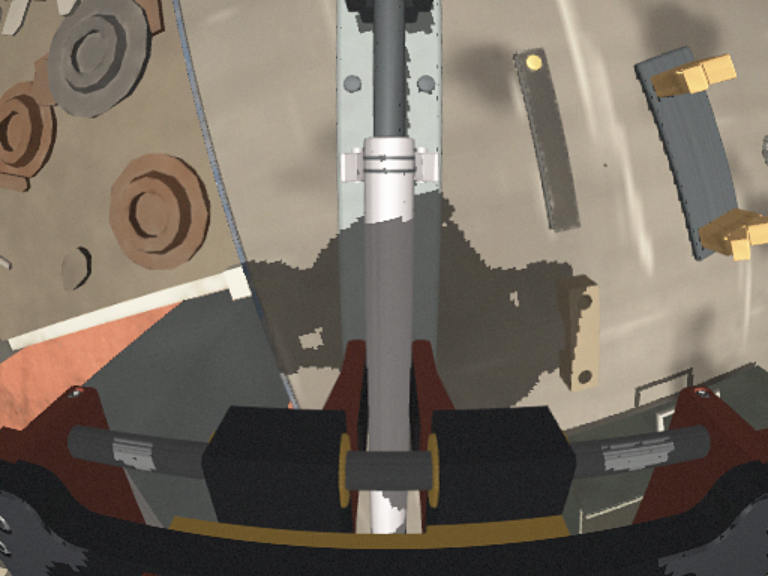

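>>> step_arm([
  [0.0,0,0,-0.004,0,0,0],
  [0.0,0,0,-0.004,0,0,0],
  [0.0,0,0,-0.003,0,0,0],
  [0.0,0,0,-0.0015,0,0,0],
  [0.0,0,0,0,0,0,0],
  [0.0,0,0,0,0,0,0],
])

```text
clock: 7.98
tool_pos: [0.3992, 0.2186, 0.1245]
tool_rot: [[-0.243, 0.002, 0.97], [-0.97, 0.0, -0.243], [-0.0, -1.0, 0.001]]
contact_force: [3.4, -1.6, -0.6]
finger_gap: 0.0151
```

>>> step_arm([
  [0.0,0,0,-0.0015,0,0,0],
  [0.0,0,0,-0.0015,0,0,0],
  [0.0,0,0,-0.0015,0,0,0],
  [0.0,0,0,0,0,0,0],
])

```text
clock: 8.32
tool_pos: [0.3994, 0.2191, 0.1215]
tool_rot: [[-0.243, 0.002, 0.97], [-0.97, 0.001, -0.243], [-0.002, -1.0, 0.002]]
contact_force: [0.2, -1.1, 7.6]
finger_gap: 0.0148
```

>>> step_arm([
  [0.0,0,0,-0.0015,0,0,0],
  [0.0,0,0,-0.0015,0,0,0],
  [0.0,0,0,-0.0015,0,0,0],
  [0.0,0,0,0,0,0,0],
])

```text
clock: 8.65
tool_pos: [0.399, 0.2189, 0.1152]
tool_rot: [[-0.243, 0.001, 0.97], [-0.97, 0.001, -0.243], [-0.001, -1.0, 0.001]]
contact_force: [3.8, 0.2, 0.7]
finger_gap: 0.0148
```

>>> step_arm([
  [0.0,0,0,-0.0015,0,0,0],
  [0.0,0,0,-0.0015,0,0,0],
  [0.0,0,0,0,0,0,0],
  [0.0,0,0,0,0,0,0],
])

```text
clock: 8.98
tool_pos: [0.3994, 0.219, 0.1141]
tool_rot: [[-0.243, 0.002, 0.97], [-0.97, 0.001, -0.243], [-0.002, -1.0, 0.002]]
contact_force: [-0.6, -2.3, 10.9]
finger_gap: 0.0149
```

```bash
python3 - <<'E'
from h import *
s=state();print({k:np.round(s[k],4).tolist() for k in('clock','tool_pos','tool_rot','contact_force','wrist_torque','finger_gap')})
p,d=grab_frame("wrist");np.savez("pics/w5.npz",p=p,d=d,tp=s['tool_pos'],tr=s['tool_rot']);cv2.imwrite("pics/w5.png",cv2.resize(p[60:200,170:350],None,fx=4,fy=4,interpolation=cv2.INTER_CUBIC)[:,:,::-1])
for n in("scene","side"):
    p,d=grab_frame(n);np.savez(f"pics/{n}5.npz",p=p,d=d)
    c=p[150:270,210:370] if n=="scene" else p[130:270,160:300]
    cv2.imwrite(f"pics/{n}5.png",cv2.resize(c,None,fx=4.2,fy=4.2,interpolation=cv2.INTER_CUBIC)[:,:,::-1])
E
python3 latw.py pics/w5.npz;python3 rodtool.py pics/w5.npz
```

```text
{'clock': 8.9833, 'tool_pos': [0.3994, 0.219, 0.1141], 'tool_rot': [[-0.2432, 0.0025, 0.97], [-0.97, 0.001, -0.2432], [-0.0016, -1.0, 0.0022]], 'contact_force': [-0.6105, -2.3102, 10.9364], 'wrist_torque': [-0.1273, -0.0971, 0.016], 'finger_gap': 0.0149}
base -0.16 797 -0.0261 0.0238 -0.0012
base -0.14 1616 -0.0259 0.0242 -0.0008
base -0.12 1678 -0.0259 0.0242 -0.0009
base -0.1 1187 -0.026 0.0242 -0.0009
base -0.08 608 -0.0258 0.0239 -0.001
base -0.06 1270 -0.0259 0.0242 -0.0009
base -0.04 1166 -0.0257 0.024 -0.0008
flare 5252 x -0.11 -0.05 z -0.0187 0.0171 ymid 0.045
-1 2894 [-0.11    0.0403 -0.0187] [-0.05    0.0538 -0.0001] [-0.0784  0.0453 -0.0056]
1 2358 [-0.11    0.0406  0.0003] [-0.05    0.0537  0.0171] [-0.0779  0.0458  0.0052]
guard 425 x -0.1293 -0.12 z -0.0057 0.0042 ymid 0.0417
-0.13 26 ytop 0.0452 z -0.0057 0.0042 -0.0007
-0.12 43 ytop 0.045 z -0.0057 0.0042 -0.0007
-0.11 96 ytop 0.0451 z -0.0057 0.0042 -0.0008
-0.1 207 ytop 0.045 z -0.0058 0.0043 -0.0008
-0.09 468 ytop 0.0451 z -0.0139 0.014 0.0
-0.08 669 ytop 0.0452 z -0.014 0.014 0.0
-0.07 417 ytop 0.0451 z -0.0089 0.0071 -0.0009
-0.06 594 ytop 0.0451 z -0.009 0.0069 -0.001
-0.05 660 ytop 0.0454 z -0.0089 0.0071 -0.0009
-0.04 611 ytop 0.0462 z -0.009 0.0068 -0.0011
-0.03 565 ytop 0.0474 z -0.0089 0.0071 -0.0009
  w -0.1 0.01 0.045
  w -0.0985 0.0099 0.0451
  w -0.097 0.01 0.0451
  w -0.0955 0.01 0.0451
  w -0.094 0.0095 0.0453
  w -0.0925 0.0095 0.045
  w -0.091 0.0096 0.0451
  w -0.0895 0.0139 0.0451
  w -0.088 0.0157 0.0451
  w -0.0865 0.0209 0.0451
  w -0.085 0.0277 0.0451
  w -0.0835 0.0279 0.0454
  w -0.082 0.0279 0.0454
  w -0.0805 0.0277 0.0454
  w -0.079 0.0277 0.0453
```

View pics/w5.png

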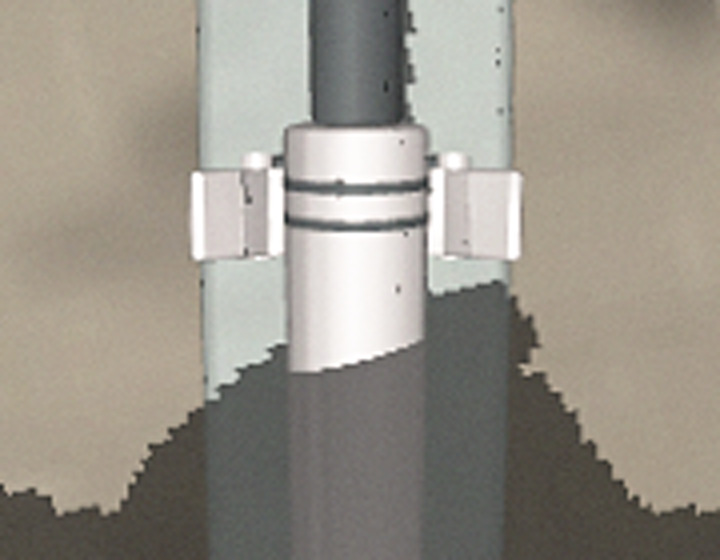

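View pics/scene5.png

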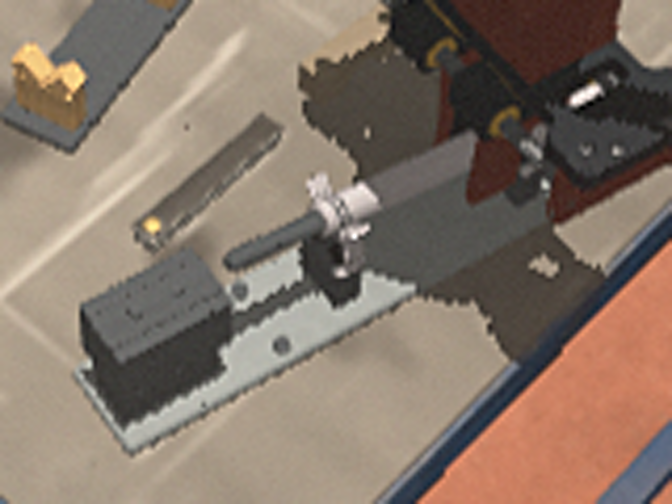

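View pics/side5.png

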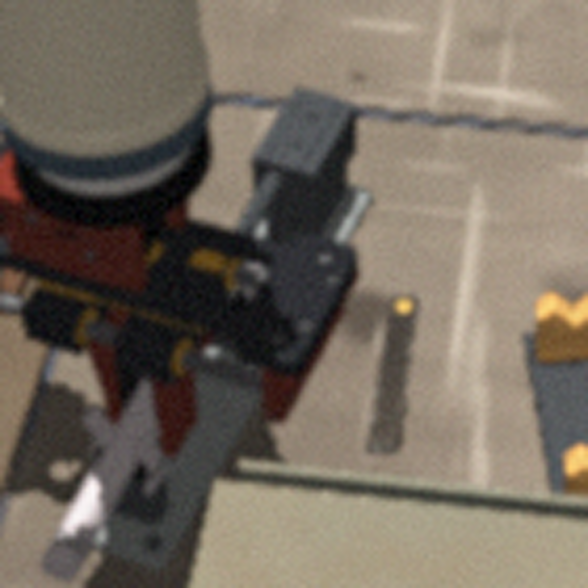

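```bash
sed -i 's/V\[:,1\]>.045/V[:,1]>.030/; s/percentile(q\[:,1\],3)/percentile(q[abs(q[:,2]+.0008)<.003,1],20)/' rodtool.py; python3 rodtool.py pics/w5.npz|grep -v w; echo; python3 rodtool.py pics/w4.npz | grep -v w
```

```text
-0.13 429 ytop 0.0404 z -0.0057 0.0042 -0.0007
-0.12 522 ytop 0.0414 z -0.0057 0.0042 -0.0007
-0.11 542 ytop 0.0424 z -0.0057 0.0042 -0.0008
-0.1 540 ytop 0.0435 z -0.0058 0.0043 -0.0008
-0.09 1042 ytop 0.0418 z -0.0139 0.014 0.0
-0.08 1221 ytop 0.0424 z -0.014 0.014 0.0
-0.07 772 ytop 0.0436 z -0.0089 0.0071 -0.0009
-0.06 734 ytop 0.0445 z -0.009 0.0069 -0.001
-0.05 674 ytop 0.0456 z -0.0089 0.0071 -0.0009
-0.04 612 ytop 0.0467 z -0.009 0.0068 -0.0011
-0.03 565 ytop 0.0478 z -0.0089 0.0071 -0.0009

-0.14 127 ytop 0.054 z -0.0052 0.0047 -0.0003
-0.13 409 ytop 0.0538 z -0.0052 0.0042 -0.0005
-0.12 437 ytop 0.0538 z -0.0057 0.0042 -0.0008
-0.11 453 ytop 0.0539 z -0.0052 0.0046 -0.0003
-0.1 444 ytop 0.0539 z -0.0052 0.0046 -0.0003
-0.09 830 ytop 0.0508 z -0.0138 0.014 0.0001
-0.08 962 ytop 0.0507 z -0.0138 0.014 0.0001
-0.07 715 ytop 0.0509 z -0.0088 0.0071 -0.0008
-0.06 693 ytop 0.0508 z -0.0089 0.0072 -0.0009
-0.05 641 ytop 0.0507 z -0.0086 0.0068 -0.0009
-0.04 621 ytop 0.0507 z -0.0088 0.007 -0.0009
-0.03 568 ytop 0.0508 z -0.009 0.0071 -0.001
```

The near clip has snapped. The rod pivoted about 6° in the pads, though, so the far end is still up on its flares. I'll open the jaws, regrip close to the far clip, and press there.

>>> step_arm([
  [0.0,0,0,0.002,0,0,0],
  [0.02,0,0,0.001,0,0,0],
  [0.04,0,0,0,0,0,0],
  [0.04,0,0,0,0,0,0],
  [0.04,0,0,0,0,0,0],
  [0.04,0,0,0,0,0,0],
])

```text
clock: 9.63
tool_pos: [0.3983, 0.2186, 0.1145]
tool_rot: [[-0.243, -0.001, 0.97], [-0.97, -0.0, -0.243], [0.001, -1.0, -0.001]]
contact_force: [-0.0, -0.1, 0.4]
finger_gap: 0.0392
```

```bash
cat > look.py <<'E'
from h import *
import sys
k=sys.argv[1]
s=state();print({k:np.round(s[k],4).tolist() for k in('clock','tool_pos','tool_rot','contact_force','wrist_torque','finger_gap')})
p,d=grab_frame("wrist");np.savez(f"pics/w{k}.npz",p=p,d=d,tp=s['tool_pos'],tr=s['tool_rot']);cv2.imwrite(f"pics/w{k}.png",cv2.resize(p[:,:,::-1],(768,576)))
E
python3 look.py 6;python3 latw.py pics/w6.npz|grep base|head -4; python3 rodtool.py pics/w6.npz
```

```text
{'clock': 9.6333, 'tool_pos': [0.3983, 0.2186, 0.1145], 'tool_rot': [[-0.2431, -0.0014, 0.97], [-0.97, -0.0004, -0.2431], [0.0008, -1.0, -0.0013]], 'contact_force': [-0.0157, -0.1114, 0.3687], 'wrist_torque': [-0.0569, -0.0681, -0.0323], 'finger_gap': 0.0392}
base -0.16 816 -0.0247 0.0252 0.0002
base -0.14 1593 -0.0246 0.0255 0.0005
base -0.12 1680 -0.0246 0.0254 0.0004
base -0.1 1108 -0.0247 0.0255 0.0004
-0.13 382 ytop 0.0379 z -0.0043 0.0054 0.0006
-0.12 562 ytop 0.039 z -0.0048 0.0054 0.0003
-0.11 548 ytop 0.0401 z -0.0043 0.0054 0.0005
-0.1 559 ytop 0.0414 z -0.0045 0.0055 0.0005
-0.09 1110 ytop 0.0397 z -0.0139 0.014 0.0
-0.08 1185 ytop 0.0408 z -0.0139 0.014 0.0
-0.07 798 ytop 0.042 z -0.0079 0.0084 0.0003
-0.06 741 ytop 0.0432 z -0.0076 0.0083 0.0003
-0.05 672 ytop 0.0444 z -0.0078 0.008 0.0001
-0.04 616 ytop 0.0457 z -0.0076 0.0083 0.0003
-0.03 560 ytop 0.047 z -0.0079 0.008 0.0001
  w -0.1 0.0093 0.0405
  w -0.0985 0.0093 0.0405
  w -0.097 0.0093 0.0405
  w -0.0955 0.0098 0.0411
  w -0.094 0.0099 0.0413
  w -0.0925 0.0099 0.0418
  w -0.091 0.01 0.0418
  w -0.0895 0.0146 0.0415
  w -0.088 0.0156 0.0392
  w -0.0865 0.0266 0.0393
  w -0.085 0.0278 0.0393
  w -0.0835 0.0278 0.0399
  w -0.082 0.0278 0.0394
  w -0.0805 0.0278 0.0404
  w -0.079 0.0277 0.0403
```

View pics/w6.png

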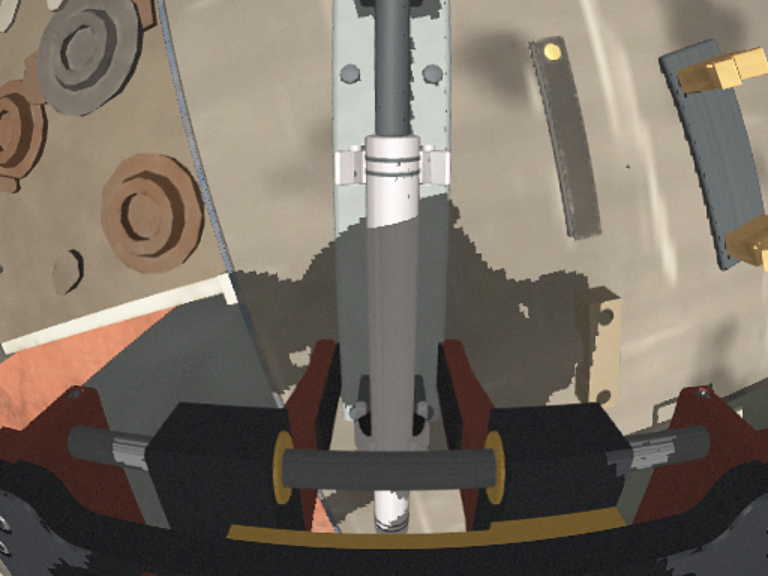

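>>> step_arm([
  [0.04,0.0012,0.005,0.008,0,0,0],
  [0.04,0.0028,0.0111,0,0,0,0],
  [0.04,0.0028,0.0111,0,0,0,0],
  [0.04,0.0028,0.0111,0,0,0,0],
  [0.04,0.0028,0.0111,0,0,0,0],
  [0.04,0,0,0,0,0,0],
  [0.04,0,0,0,0,0,0],
  [0.04,0,0,0,0,0,0],
])

```text
clock: 10.35
tool_pos: [0.4109, 0.2681, 0.1227]
tool_rot: [[-0.243, -0.001, 0.97], [-0.97, -0.001, -0.243], [0.001, -1.0, -0.001]]
contact_force: [-0.7, 0.5, -0.4]
finger_gap: 0.0402
```

```bash
python3 look.py 7;python3 latw.py pics/w7.npz|grep base|head -4; python3 rodtool.py pics/w7.npz
```

```text
{'clock': 10.35, 'tool_pos': [0.4109, 0.2681, 0.1227], 'tool_rot': [[-0.2427, -0.0009, 0.9701], [-0.9701, -0.0007, -0.2427], [0.0009, -1.0, -0.0006]], 'contact_force': [-0.6731, 0.4951, -0.3762], 'wrist_torque': [-0.0781, -0.078, -0.0196], 'finger_gap': 0.0402}
base -0.14 21 -0.025 -0.024 -0.0245
base -0.12 22 -0.025 -0.0239 -0.0244
base -0.1 1532 -0.025 0.0253 0.0001
base -0.08 1506 -0.0249 0.025 0.0
-0.14 241 ytop 0.0498 z -0.0137 0.0136 -0.0001
-0.13 1261 ytop 0.0518 z -0.014 0.014 -0.0
-0.12 1289 ytop 0.0505 z -0.014 0.0139 -0.0
-0.11 1346 ytop 0.052 z -0.014 0.0139 -0.0
-0.1 1011 ytop 0.0521 z -0.014 0.0139 -0.0
-0.09 235 ytop 0.0453 z -0.0046 0.0047 0.0001
-0.08 509 ytop 0.0457 z -0.0051 0.0048 -0.0001
-0.07 479 ytop 0.0471 z -0.0047 0.005 0.0001
-0.06 438 ytop 0.0481 z -0.0048 0.005 0.0001
-0.05 413 ytop 0.0494 z -0.005 0.0047 -0.0001
-0.04 1013 ytop 0.0481 z -0.014 0.0138 -0.0001
-0.03 824 ytop 0.0489 z -0.014 0.014 -0.0
  w -0.1 0.0277 0.0517
  w -0.0985 0.0278 0.0515
  w -0.097 0.0279 0.0513
  w -0.0955 0.0278 0.0516
  w -0.094 0.0276 0.0518
  w -0.0865 0.0057 0.048
  w -0.085 0.0074 0.0459
  w -0.0835 0.0093 0.0451
  w -0.082 0.0093 0.0446
  w -0.0805 0.0093 0.0447
  w -0.079 0.0093 0.0451
```

View pics/w7.png

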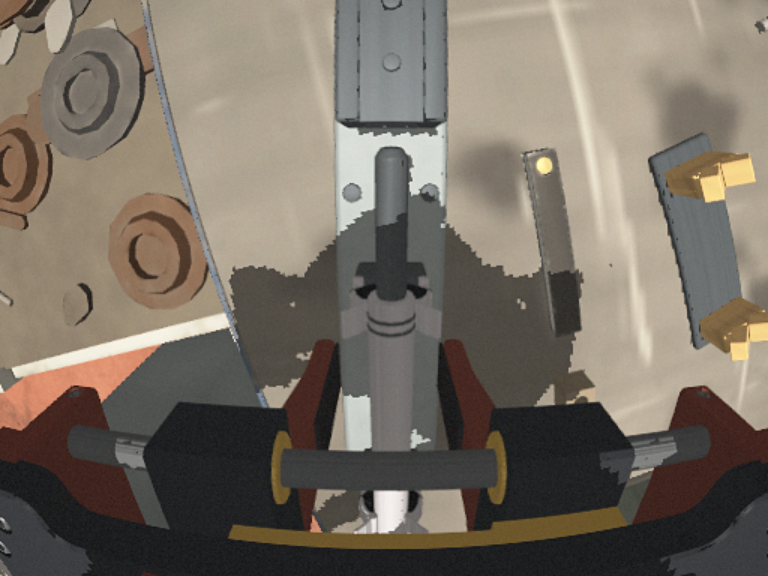

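The tip is still about 7 mm outside the guard and centred. I'll close here and press the far side in.

>>> step_arm([
  [0.02,0,0,0,0,0,0],
  [0.0,0,0,0,0,0,0],
  [0.0,0,0,0,0,0,0],
  [0.0,0,0,0,0,0,0],
  [0.0,0,0,0,0,0,0],
  [0.0,0,0,0,0,0,0],
], force=50)

```text
clock: 10.9
tool_pos: [0.4115, 0.2678, 0.1234]
tool_rot: [[-0.244, 0.001, 0.97], [-0.97, -0.0, -0.244], [0.0, -1.0, 0.001]]
contact_force: [2.4, -1.0, 0.7]
finger_gap: 0.0149
```

>>> step_arm([
  [0.0,0,0,-0.0015,0,0,0],
  [0.0,0,0,-0.0015,0,0,0],
  [0.0,0,0,-0.0015,0,0,0],
  [0.0,0,0,0,0,0,0],
])

```text
clock: 11.23
tool_pos: [0.4117, 0.2683, 0.1203]
tool_rot: [[-0.243, 0.002, 0.97], [-0.97, 0.001, -0.243], [-0.001, -1.0, 0.002]]
contact_force: [-0.9, -0.4, 7.4]
finger_gap: 0.0148
```

>>> step_arm([
  [0.0,0,0,-0.0015,0,0,0],
  [0.0,0,0,-0.0015,0,0,0],
  [0.0,0,0,-0.0015,0,0,0],
  [0.0,0,0,0,0,0,0],
])

```text
clock: 11.57
tool_pos: [0.4116, 0.2687, 0.1148]
tool_rot: [[-0.243, 0.002, 0.97], [-0.97, 0.002, -0.243], [-0.002, -1.0, 0.001]]
contact_force: [3.4, 2.4, 1.6]
finger_gap: 0.0148
```

>>> step_arm([
  [0.0,0,0,-0.0015,0,0,0],
  [0.0,0,0,-0.0015,0,0,0],
  [0.0,0,0,0,0,0,0],
  [0.0,0,0,0,0,0,0],
])

```text
clock: 11.9
tool_pos: [0.4118, 0.2684, 0.113]
tool_rot: [[-0.243, 0.002, 0.97], [-0.97, 0.001, -0.243], [-0.002, -1.0, 0.002]]
contact_force: [-0.1, 0.1, 10.7]
finger_gap: 0.015
```

>>> step_arm([
  [0.0,0,0,-0.0015,0,0,0],
  [0.0,0,0,-0.001,0,0,0],
  [0.0,0,0,0,0,0,0],
])

```text
clock: 12.15
tool_pos: [0.4118, 0.2685, 0.1128]
tool_rot: [[-0.243, 0.003, 0.97], [-0.97, 0.001, -0.243], [-0.002, -1.0, 0.002]]
contact_force: [-5.9, -3.5, 22.9]
finger_gap: 0.0149
```

```bash
python3 look.py 8;python3 latw.py pics/w8.npz|grep -v flare; python3 rodtool.py pics/w8.npz|head -12
```

```text
{'clock': 12.15, 'tool_pos': [0.4118, 0.2685, 0.1128], 'tool_rot': [[-0.2432, 0.0029, 0.97], [-0.97, 0.0014, -0.2432], [-0.0021, -1.0, 0.0024]], 'contact_force': [-5.852, -3.5057, 22.913], 'wrist_torque': [-0.8492, 0.915, 0.0093], 'finger_gap': 0.0149}
base -0.1 1607 -0.0259 0.0241 -0.0009
base -0.08 1767 -0.0262 0.0238 -0.0012
base -0.06 1705 -0.0259 0.024 -0.0009
base -0.04 1001 -0.0258 0.0239 -0.0009
-1 1754 [-0.11    0.039  -0.0179] [-0.0924  0.0527 -0.0001] [-0.1011  0.0431 -0.0087]
1 1560 [-0.11    0.0384  0.0003] [-0.0924  0.053   0.0163] [-0.1011  0.0432  0.0079]
guard 1506 x -0.1293 -0.12 z -0.0181 0.0162 ymid 0.0432
-0.13 1250 ytop 0.0426 z -0.014 0.014 -0.0
-0.12 1456 ytop 0.0411 z -0.014 0.014 0.0
-0.11 1555 ytop 0.0419 z -0.014 0.014 0.0
-0.1 1442 ytop 0.0426 z -0.014 0.014 0.0
-0.09 219 ytop 0.0553 z -0.0053 0.0042 -0.0006
-0.08 422 ytop 0.0551 z -0.0059 0.0037 -0.0011
-0.07 438 ytop 0.0552 z -0.006 0.0038 -0.0011
-0.06 412 ytop 0.055 z -0.006 0.0038 -0.0011
-0.05 391 ytop 0.0551 z -0.0056 0.0039 -0.0009
-0.04 1181 ytop 0.0522 z -0.014 0.014 -0.0
-0.03 951 ytop 0.0521 z -0.014 0.0139 -0.0
  w -0.1 0.0275 0.042
```

View pics/w8.png

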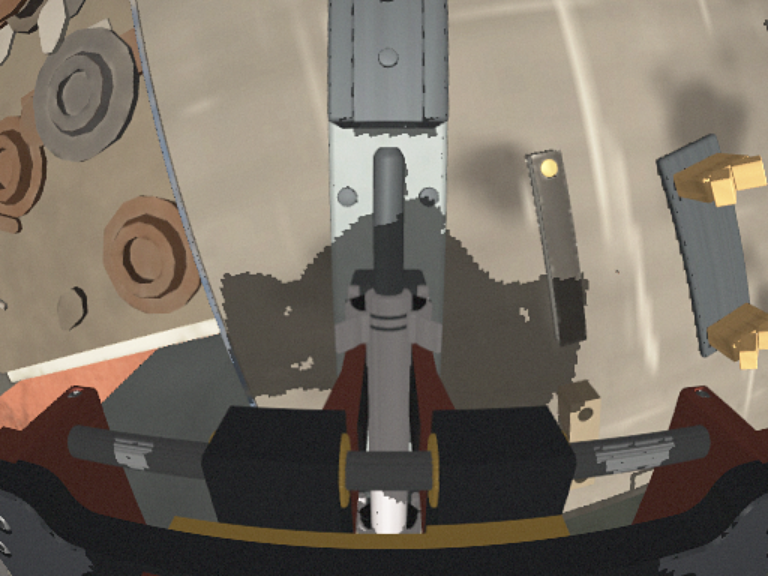

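The far clip has snapped home. The nose and the thick part both measure level at the seated height, and the tip is still outside the guard. I'll shift the grip back before sliding.

>>> step_arm([
  [0.0,0,0,0.002,0,0,0],
  [0.0,0,0,0.002,0,0,0],
  [0.03,0,0,0.0005,0,0,0],
  [0.04,0,0,0,0,0,0],
  [0.04,0,0,0,0,0,0],
  [0.04,0,0,0,0,0,0],
  [0.04,-0.0012,-0.0048,0,0,0,0],
  [0.04,-0.0028,-0.011,0,0,0,0],
  [0.04,-0.0028,-0.011,0,0,0,0],
  [0.04,-0.0028,-0.011,0,0,0,0],
  [0.04,-0.0026,-0.0107,0,0,0,0],
  [0.04,0,0,0,0,0,0],
  [0.04,0,0,0,0,0,0],
  [0.04,0,0,0,0,0,0],
])

```text
clock: 13.37
tool_pos: [0.3991, 0.2195, 0.1134]
tool_rot: [[-0.244, 0.001, 0.97], [-0.97, 0.001, -0.244], [-0.001, -1.0, 0.0]]
contact_force: [0.4, 0.9, -0.3]
finger_gap: 0.04
```

```bash
python3 look.py 9;python3 latw.py pics/w9.npz|grep -v flare; python3 rodtool.py pics/w9.npz
```

```text
{'clock': 13.3667, 'tool_pos': [0.3991, 0.2195, 0.1134], 'tool_rot': [[-0.2439, 0.0006, 0.9698], [-0.9698, 0.0006, -0.2439], [-0.0007, -1.0, 0.0005]], 'contact_force': [0.3653, 0.8556, -0.2661], 'wrist_torque': [0.0402, -0.0928, -0.0036], 'finger_gap': 0.04}
base -0.16 806 -0.0253 0.0243 -0.0005
base -0.14 1714 -0.0252 0.0248 -0.0002
base -0.12 1740 -0.0251 0.0247 -0.0002
base -0.1 1321 -0.0253 0.0248 -0.0003
base -0.08 612 -0.0255 0.0245 -0.0005
base -0.06 1334 -0.0252 0.0247 -0.0003
base -0.04 1233 -0.0257 0.0246 -0.0005
-1 1194 [-0.1055  0.0417 -0.0168] [-0.05    0.0534 -0.0001] [-0.0734  0.0502 -0.0067]
1 1041 [-0.0875  0.0415  0.0003] [-0.0501  0.0535  0.0162] [-0.074   0.05    0.0069]
-0.14 135 ytop 0.0552 z -0.0053 0.0048 -0.0002
-0.13 406 ytop 0.0553 z -0.0052 0.0047 -0.0002
-0.12 424 ytop 0.0553 z -0.0053 0.0042 -0.0005
-0.11 438 ytop 0.0553 z -0.0053 0.0046 -0.0003
-0.1 447 ytop 0.0553 z -0.0053 0.0047 -0.0003
-0.09 930 ytop 0.0524 z -0.0139 0.0139 -0.0
-0.08 1207 ytop 0.0523 z -0.0139 0.014 0.0
-0.07 702 ytop 0.0524 z -0.0084 0.0077 -0.0004
-0.06 668 ytop 0.0523 z -0.0086 0.0073 -0.0006
-0.05 641 ytop 0.0522 z -0.0081 0.0074 -0.0004
-0.04 600 ytop 0.0524 z -0.0084 0.0076 -0.0004
-0.03 558 ytop 0.0523 z -0.0084 0.0072 -0.0006
  w -0.1 0.0099 0.0549
  w -0.0985 0.0094 0.0551
  w -0.097 0.0094 0.055
  w -0.0955 0.0094 0.0549
  w -0.094 0.0095 0.0551
  w -0.0925 0.0094 0.055
  w -0.091 0.0095 0.0548
  w -0.0895 0.0094 0.055
  w -0.088 0.0156 0.0522
  w -0.0865 0.0271 0.052
  w -0.085 0.0272 0.0522
  w -0.0835 0.0279 0.0458
  w -0.082 0.0278 0.0446
  w -0.0805 0.0277 0.0449
  w -0.079 0.0278 0.0448
```

View pics/w9.png

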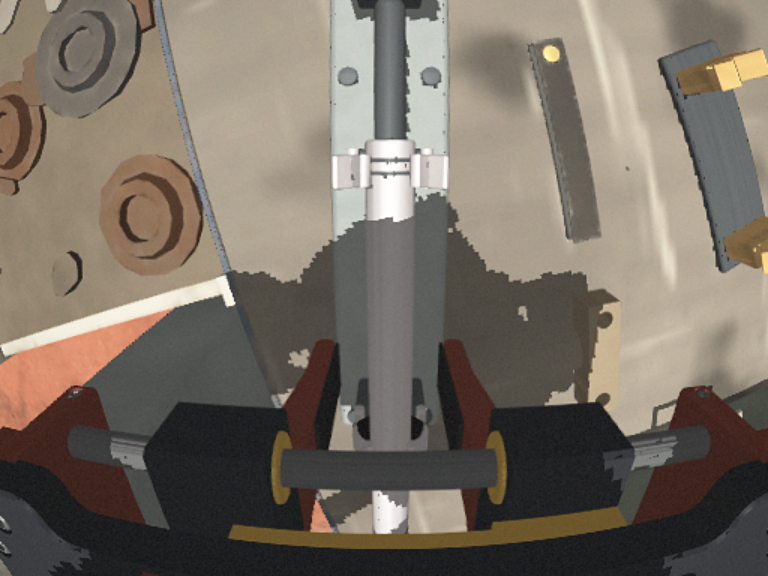

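>>> step_arm([
  [0.02,0,0,0,0,0,0],
  [0.01,0,0,0,0,0,0],
  [0.0,0,0,0,0,0,0],
  [0.0,0,0,0,0,0,0],
  [0.0,0,0,0,0,0,0],
  [0.0,0,0,0,0,0,0],
], force=20)

```text
clock: 13.92
tool_pos: [0.3994, 0.2197, 0.1133]
tool_rot: [[-0.243, 0.001, 0.97], [-0.97, 0.0, -0.243], [-0.0, -1.0, 0.001]]
contact_force: [3.8, 0.0, -0.3]
finger_gap: 0.0156
```

>>> step_arm([
  [0.0,0.0003,0.0012,0,0,0,0],
  [0.0,0.0005,0.0019,0,0,0,0],
  [0.0,0.0005,0.0019,0,0,0,0],
  [0.0,0.0005,0.0019,0,0,0,0],
  [0.0,0,0,0,0,0,0],
])

```text
clock: 14.33
tool_pos: [0.4011, 0.2268, 0.1133]
tool_rot: [[-0.243, 0.001, 0.97], [-0.97, 0.0, -0.243], [-0.0, -1.0, 0.001]]
contact_force: [5.3, -1.5, 0.4]
finger_gap: 0.0156
```

>>> step_arm([
  [0.0,0.0008,0.0018,0,0,0,0],
  [0.0,0.0005,0.0019,0,0,0,0],
  [0.0,0.0005,0.0019,0,0,0,0],
  [0.0,0.0005,0.0019,0,0,0,0],
  [0.0,0,0,0,0,0,0],
])

```text
clock: 14.75
tool_pos: [0.4031, 0.2345, 0.1132]
tool_rot: [[-0.243, 0.0, 0.97], [-0.97, 0.001, -0.243], [-0.001, -1.0, 0.0]]
contact_force: [4.8, 0.8, 1.0]
finger_gap: 0.0153
```

>>> step_arm([
  [0.0,0.0003,0.001,0,0,0,0],
  [0.0,0.0003,0.001,0,0,0,0],
  [0.0,0.0003,0.001,0,0,0,0],
  [0.0,0,0,0,0,0,0],
])

```text
clock: 15.08
tool_pos: [0.4039, 0.2372, 0.1132]
tool_rot: [[-0.243, -0.0, 0.97], [-0.97, 0.0, -0.243], [-0.0, -1.0, -0.0]]
contact_force: [3.6, -1.2, 1.4]
finger_gap: 0.015
```

>>> step_arm([
  [0.0,0.0003,0.001,0,0,0,0],
  [0.0,0.0003,0.001,0,0,0,0],
  [0.0,0.0003,0.001,0,0,0,0],
  [0.0,0,0,0,0,0,0],
])

```text
clock: 15.42
tool_pos: [0.4048, 0.2402, 0.1131]
tool_rot: [[-0.243, -0.0, 0.97], [-0.97, 0.0, -0.243], [-0.0, -1.0, -0.0]]
contact_force: [2.3, -1.5, 0.9]
finger_gap: 0.0156
```

>>> step_arm([
  [0.0,0.0003,0.001,0,0,0,0],
  [0.0,0.0003,0.001,0,0,0,0],
  [0.0,0.0003,0.001,0,0,0,0],
  [0.0,0,0,0,0,0,0],
])

```text
clock: 15.75
tool_pos: [0.4054, 0.2424, 0.113]
tool_rot: [[-0.243, -0.001, 0.97], [-0.97, -0.002, -0.243], [0.002, -1.0, -0.001]]
contact_force: [-0.1, -5.0, 3.2]
finger_gap: 0.0155
```

>>> step_arm([
  [0.0,0.0002,0.0007,0,0,0,0],
  [0.0,0.0002,0.0007,0,0,0,0],
  [0.0,0,0,0,0,0,0],
  [0.0,0,0,0,0,0,0],
])

```text
clock: 16.08
tool_pos: [0.4055, 0.2427, 0.113]
tool_rot: [[-0.244, -0.003, 0.97], [-0.97, -0.005, -0.244], [0.005, -1.0, -0.001]]
contact_force: [-2.2, -10.4, 5.9]
finger_gap: 0.0154
```

```bash
python3 look.py 10;python3 latw.py pics/w10.npz|grep -v base; python3 rodtool.py pics/w10.npz
```

```text
{'clock': 16.0833, 'tool_pos': [0.4055, 0.2427, 0.113], 'tool_rot': [[-0.2439, -0.0026, 0.9698], [-0.9698, -0.0048, -0.2439], [0.0052, -1.0, -0.0013]], 'contact_force': [-2.2166, -10.377, 5.8856], 'wrist_torque': [-1.7349, 0.2775, 0.0105], 'finger_gap': 0.0154}
flare 2007 x -0.0875 -0.05 z -0.0173 0.0158 ymid 0.0513
-1 1138 [-0.0875  0.0409 -0.0173] [-0.05    0.0527 -0.0001] [-0.0624  0.0497 -0.0066]
1 869 [-0.087   0.0408  0.0003] [-0.05    0.0527  0.0158] [-0.0605  0.0488  0.007 ]
guard 1490 x -0.1292 -0.12 z -0.0181 0.0161 ymid 0.0424
-0.13 1429 ytop 0.0418 z -0.014 0.0139 -0.0001
-0.12 1081 ytop 0.0489 z -0.014 0.014 0.0
-0.11 449 ytop 0.0544 z -0.0057 0.0041 -0.0008
-0.1 458 ytop 0.0544 z -0.0057 0.0042 -0.0008
-0.09 662 ytop 0.0516 z -0.0086 0.007 -0.0008
-0.08 716 ytop 0.0515 z -0.0087 0.0071 -0.0008
-0.07 747 ytop 0.0517 z -0.014 0.0138 -0.0001
-0.06 1537 ytop 0.0517 z -0.014 0.014 -0.0
-0.05 657 ytop 0.0516 z -0.0131 0.0139 0.0004
-0.04 605 ytop 0.0518 z -0.0089 0.0071 -0.0009
-0.03 555 ytop 0.0519 z -0.009 0.0066 -0.0012
  w -0.1 0.0098 0.0541
  w -0.0985 0.0099 0.054
  w -0.097 0.0099 0.0539
  w -0.0955 0.0099 0.0541
  w -0.094 0.0099 0.0546
  w -0.0925 0.0099 0.054
  w -0.091 0.0094 0.0543
  w -0.0895 0.0094 0.0539
  w -0.088 0.0156 0.0519
  w -0.0865 0.0155 0.0514
  w -0.085 0.0155 0.0512
  w -0.0835 0.0156 0.0514
  w -0.082 0.0154 0.0509
  w -0.0805 0.0157 0.0513
  w -0.079 0.0156 0.0513
```

View pics/w10.png

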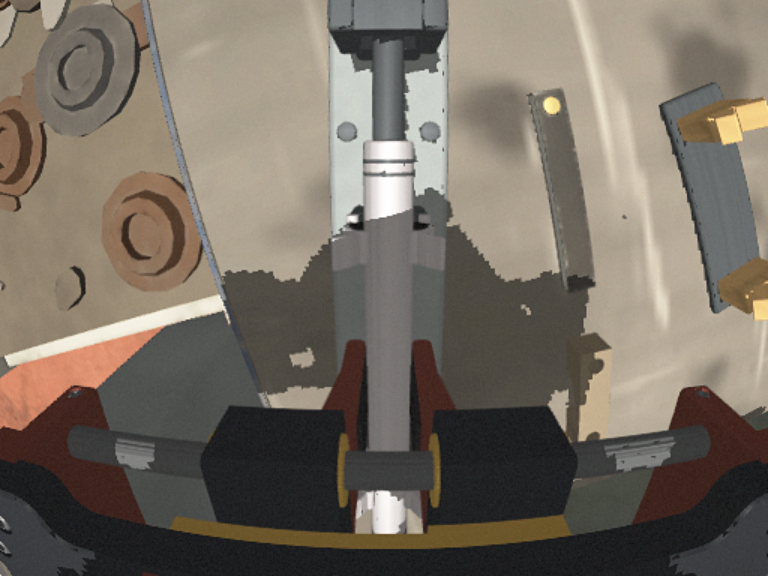

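Firm contact: the force along the axis rose from 0 to 5 to 10.6 N while the hand stood still. The tip is about 16.5 mm inside the bore, within the 14–42 mm range, and the shoulder has not slipped in the grip. I'll let go while still lightly loaded forward, then lift clear.

>>> step_arm([
  [0.0,-0.0001,-0.0004,0,0,0,0],
  [0.02,0,0,0,0,0,0],
  [0.04,0,0,0,0,0,0],
  [0.05,0,0,0,0,0,0],
  [0.05,0,0,0,0,0,0],
  [0.05,0,0,0,0,0,0],
])

```text
clock: 16.63
tool_pos: [0.4058, 0.2442, 0.1129]
tool_rot: [[-0.243, -0.001, 0.97], [-0.97, 0.0, -0.243], [-0.0, -1.0, -0.001]]
contact_force: [-0.6, 0.4, 0.7]
finger_gap: 0.0429
```

```bash
python3 look.py 11; python3 latw.py pics/w11.npz|grep -v base; python3 rodtool.py pics/w11.npz
```

```text
{'clock': 16.6333, 'tool_pos': [0.4058, 0.2442, 0.1129], 'tool_rot': [[-0.2429, -0.0005, 0.97], [-0.97, 0.0002, -0.2429], [-0.0001, -1.0, -0.0006]], 'contact_force': [-0.6324, 0.3814, 0.7478], 'wrist_torque': [-0.0119, -0.0535, -0.0577], 'finger_gap': 0.0429}
flare 1806 x -0.0852 -0.05 z -0.017 0.0158 ymid 0.0516
-1 1038 [-0.0852  0.0416 -0.017 ] [-0.05    0.0529 -0.0001] [-0.0622  0.0502 -0.0061]
1 768 [-0.0852  0.0415  0.0003] [-0.05    0.0529  0.0158] [-0.0603  0.0494  0.0066]
guard 1502 x -0.1293 -0.12 z -0.0177 0.0164 ymid 0.043
-0.13 1317 ytop 0.0425 z -0.014 0.014 0.0
-0.12 1345 ytop 0.0441 z -0.014 0.0139 -0.0
-0.11 451 ytop 0.0549 z -0.0057 0.0042 -0.0008
-0.1 443 ytop 0.0549 z -0.0058 0.0042 -0.0008
-0.09 599 ytop 0.0524 z -0.0087 0.007 -0.0008
-0.08 712 ytop 0.0518 z -0.0086 0.0071 -0.0008
-0.07 706 ytop 0.0519 z -0.0089 0.0072 -0.0008
-0.06 1458 ytop 0.0518 z -0.014 0.014 -0.0
-0.05 770 ytop 0.0518 z -0.014 0.0139 -0.0001
-0.04 616 ytop 0.0519 z -0.0089 0.0071 -0.0009
-0.03 558 ytop 0.0519 z -0.0089 0.0072 -0.0009
  w -0.1 0.0099 0.0546
  w -0.0985 0.0093 0.0546
  w -0.097 0.0094 0.0543
  w -0.0955 0.0094 0.0544
  w -0.094 0.0094 0.0546
  w -0.0925 0.0094 0.0544
  w -0.091 0.0094 0.0546
  w -0.0895 0.0094 0.0545
  w -0.088 0.0094 0.0547
  w -0.0865 0.012 0.0529
  w -0.085 0.0156 0.0516
  w -0.0835 0.0156 0.0516
  w -0.082 0.0156 0.0517
  w -0.0805 0.0155 0.0516
  w -0.079 0.0156 0.0512
```

>>> step_arm([
  [0.05,0,0,0.005,0,0,0],
  [0.05,0,0,0.015,0,0,0],
  [0.05,0,0,0.025,0,0,0],
  [0.05,0,0,0.03,0,0,0],
  [0.05,-0.01,-0.01,0.03,0,0,0],
  [0.05,-0.01,-0.02,0.02,0,0,0],
  [0.05,0,-0.02,0.01,0,0,0],
  [0.05,0,0,0,0,0,0],
  [0.05,0,0,0,0,0,0],
])

```text
clock: 17.43
tool_pos: [0.3863, 0.1939, 0.2492]
tool_rot: [[-0.245, 0.002, 0.97], [-0.97, 0.001, -0.245], [-0.002, -1.0, 0.002]]
contact_force: [0.2, 0.8, 0.3]
finger_gap: 0.0499
```

```bash
python3 look.py 12; python3 - <<'E'
from h import *
for n in("scene","side"):
    p,d=grab_frame(n);np.savez(f"pics/{n}12.npz",p=p,d=d)
    c=p[120:290,180:380] if n=="scene" else p[120:290,140:340]
    cv2.imwrite(f"pics/{n}12.png",cv2.resize(c,None,fx=3.5,fy=3.5,interpolation=cv2.INTER_CUBIC)[:,:,::-1])
X,p,d=wcloud("pics/w12.npz")
from fit import axis
o=np.array([.4055,.2445]);xf=np.array([.2436,.97]);yf=np.array([-.97,.2436])
V=X.reshape(-1,3);a=(V[:,:2]-o)@xf;b=(V[:,:2]-o)@yf
for lo in np.arange(-.13,.13,.01):
    m=(d.ravel()>0)&(a>lo)&(a<lo+.01)&(abs(b)<.004)&(V[:,2]>.03)
    if m.sum()>5: print(lo.round(3),m.sum(),np.median(V[m,2]).round(4),np.percentile(V[m,2],90).round(4))
E
```

```text
{'clock': 17.4333, 'tool_pos': [0.3863, 0.1939, 0.2492], 'tool_rot': [[-0.2448, 0.0023, 0.9696], [-0.9696, 0.0014, -0.2448], [-0.0019, -1.0, 0.0019]], 'contact_force': [0.1765, 0.8142, 0.303], 'wrist_torque': [-0.0292, -0.0563, 0.0476], 'finger_gap': 0.0499}
-0.1 16 0.0601 0.0612
-0.09 75 0.0604 0.0611
-0.08 75 0.0603 0.0614
-0.07 79 0.0606 0.0612
-0.06 89 0.0605 0.0615
-0.05 93 0.0606 0.0617
-0.04 921 0.2835 0.288
-0.03 889 0.267 0.2857
-0.02 94 0.0605 0.0613
-0.01 99 0.0602 0.0615
-0.0 98 0.0605 0.0616
0.01 99 0.0603 0.0613
0.02 98 0.0604 0.0616
0.03 92 0.0604 0.0617
0.04 96 0.0604 0.0613
0.05 99 0.0603 0.0613
0.06 99 0.0606 0.0612
0.07 95 0.0603 0.0612
0.08 86 0.0591 0.0614
0.09 94 0.0571 0.0582
0.1 89 0.057 0.0583
0.11 128 0.0581 0.0702
0.12 37 0.0702 0.071
```

View pics/w12.png

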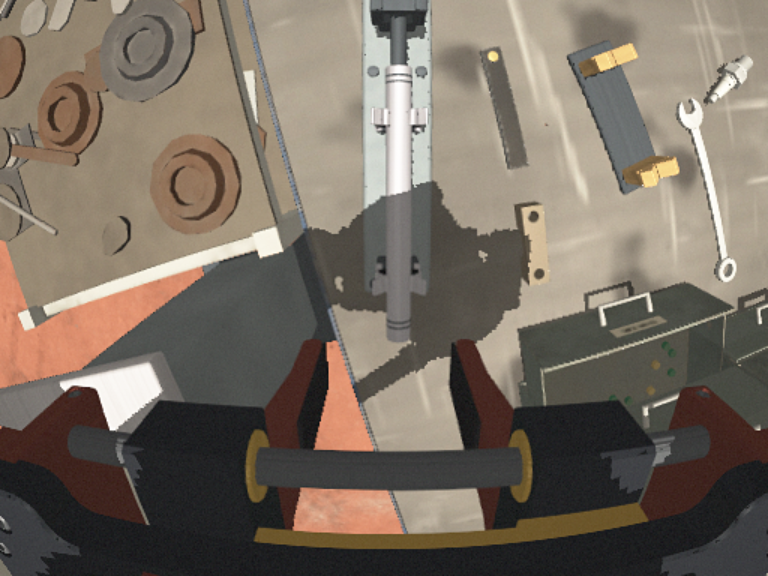

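View pics/scene12.png

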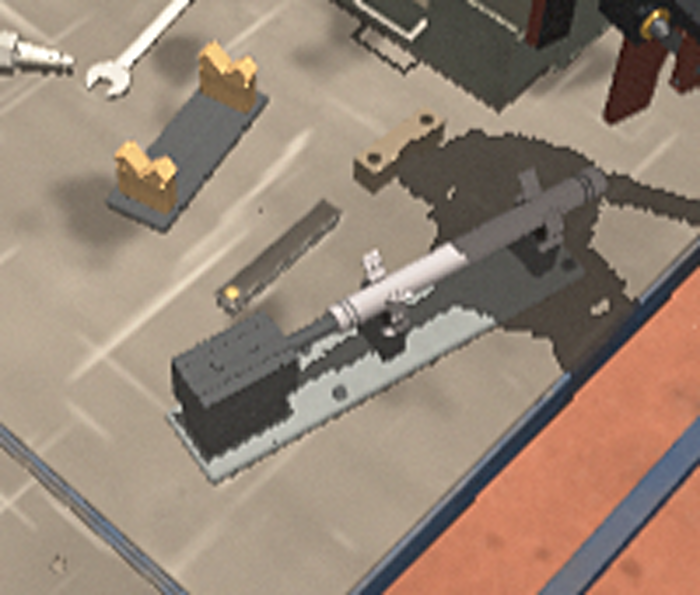

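The wrist view shows the rod level in both clips, from (398,60) to (398,340), with its top at 60.4 mm along its length. That puts the axis at 52 mm, so it is seated. The nose is in the bore, the bystanders have not moved, and the gripper is clear.

```bash
python3 -c "
from bench import *
print(finish_job())"
```

```text
the job is handed in; nothing more can be done
None
```

The rod is snapped fully into both clips with its nose against the stop. I handed the job in at about 17.5 s; no verdict was reported.

- **Seating:** The first press, gripped at rod_mid, only snapped the near clip. The rod pivoted about 6° in the pads and its nose stayed up on the far clip's flares. I let go, gripped it next to the far clip and pressed there until it snapped in, up to 23 N, with the tip still about 6–7 mm outside the guard. I then moved the grip back to rod_mid.
- **Finding the stop:** I slid the rod in steps of 1–2 mm. With the tip about 16.5 mm inside the bore, the force along the axis rose from about 0 to 5 and then 10.6 N while the hand stopped moving. That depth is within the 14–42 mm range. I eased off slightly and opened the fingers.
- **Last checks:** After release the rod had not moved back. Its top measures about 60.4 mm above the bench along the whole thick part, so the axis is at 52 mm, level and home in both clips. The feeler gauge, cam cap and rests look unmoved in the pictures, and the gripper is clear of everything.
- **Small disagreement:** While the gripper was at the rod, wrist-camera heights read about 1 mm high, within the stated calibration error.

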